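# Make up a sash counterweight on the spring scale

## Robot

A 6-joint arm with a two-finger parallel gripper is mounted at the origin on the work surface; the furniture and walls round the work are solid. World frame = base frame: x ahead of the robot, y to its left, z up, the work surface at z = 0. Lengths are in m, angles in rad, forces in N, time in s.
With the tool pointing down it reaches from about 0.275 to 0.825 m from the base axis. Payload 5.2 kg.
Tool frame: the origin (TCP) lies midway between the tips of the shut fingers; the grasp point (between the pads) lies 19 mm behind it (env.tcp_to_grasp is the distance from the TCP to the grasp point, in m); z points along the fingers, y is the line along which they close (so a half turn about z gives the same grasp; the last joint's range is limited). The gripper opens to 93 mm and grips with 3 to 60 N. Pads are 15 mm wide; open, the fingers measure 128 mm over their backs; the gripper's body (75 mm by 188 mm) begins 65 mm behind the grasp point.
Start: joints at [-1.337, 0.259, 1.535, -0, 1.348, -0.203], TCP at [0.233, -0.498, 0.219] pointing down, gripper open.
Joint ranges: [-3.14, 3.14], [-0.91, 2.08], [0.19, 2.58], [-1.22, 4.36], [0.22, 2.71], [-3.12, 3.12]. Speed limits (rad/s): [2.57, 2.57, 3.14, 3.14, 3.14, 3.14].

## Interface

Orientations are given as a unit quaternion [x, y, z, w].
In Python, from bench import env gives the robot as it stands.
- The arm moves only by the shell command python3 -m handwheel 'ROWS'. ROWS is a JSON object of lists of equal length, an entry for each row: "gripper": the closure, from -1 (fully open) to 1 (shut); "travel": the shift along the tool's x, y, z in cm, a list of three; "turn": the turn about the tool's z in rad. In form: {"gripper": [gripper, ...], "travel": [[dx, dy, dz], ...], "turn": [turn, ...]}. A call has 1 to 10 rows; each row shifts and turns the commanded pose from where the row before left it, along the tool's axes as they then stand; what a row does not reach is not made up. A row lasts 1/12 s, in which the tool goes at most 41.7 mm and 7.16 degrees, less where a joint would pass 70% of its speed; a pose out of reach is approached as far as the arm can. A call is refused whole if a number of a shift passes 4.17 or a number of a turn 0.125, either way. A call with a gripper value outside its range is refused whole. The fingers move at their own pace and stop on an object; the grip force is fixed at half the most. Time passes only in rows, so rows that do not move let the fingers close. It gives the time, the measured TCP pose, the force, the opening and the grip force at its end, in the units of the state.
- env.state(): the state, without advancing time (a new reading comes with each control period).
- env.capture(name): name is "scene" or "top" or "wrist"; returns the picture (400x640x3 uint8, blue, green, red); there is no depth.
- env.calibration(name): a dict with "K" (3x3 intrinsics, pixels), "R" (3x3) and "t" (3): a world point X has camera coordinates R X + t; the wrist camera has in their place "T_tool_cam" (4x4, takes a point from camera to tool coordinates, whose origin is the TCP and whose axes are the flange's). Camera axes: x right, y down, z forward; pixel columns grow to the right and rows downward; lengths in m; the calibration is good to about 2 mm. A picture is of the moment at which its call begins: read the wrist's pose just before it. calibration takes no time and is no camera call.
- env.close_job(): hands the job in; it is judged then, once.
Trained networks look in the newest picture that a camera, given by its name, has taken for a name from the list of things; names that differ only in an ending like _2 or _b are one class to them, and where a whole thing is asked for, a point or a joint stands for the part that bears it (a point fixed in the world has none). Each returns a list of dicts, best first, with "conf" (0 to 1); they miss things now and then, are a little off and sometimes report something else, mostly with a low value. They report only what shows in the picture. A call takes as long as a camera call.
- env.spot_in(camera, name): "extent" ([left, top, width, height] in pixels, round what is visible of it).
- env.landmark_of(camera, name): "centre" ([column, row] in pixels: a listed point, or the origin of a listed thing).
The state is a dict: "clock": time; "q": joint angles; "dq": joint speeds; "joint_efforts": joint torques, N m; "ee_pos": TCP position; "ee_rot": TCP orientation; "contact_force": force on the tool from outside, world axes, zero at the start; "ft_torque": the same for the moment, N m; "finger_gap": finger opening in m; "gripper_force": force on a finger pad.
Only numpy, scipy, OpenCV 4.12 (cv2) and the standard library are available. Lean on these libraries where they do the work, as an engineer would, in place of code of your own. Each camera call takes 0.05 s, during which the arm holds its last target. There are 200 camera calls.

## Task

The red hand on the scale's dial is set to the counterweight that a reglazed sash window needs. Make up that weight: take long and short bars (the long ones are salvaged and look alike but differ a lot in weight) from the rack under the shelf and lay them gently in the scale's pan, without ever driving the pan down to its stop, until the black needle rests at the red hand or past it by no more than one short bar's weight. Leave the bars you do not need on the rack, and do not move the red hand or disturb the tins, tape roll and thinner bottle.

Things in the scene. Friction and masses are not known exactly. Their poses are not given: they have to be found in the camera images.
- scale: Spring scale: grey-green base 180 mm wide, steel pan on top, round dial head on a column behind the pan. Origin on the table under the pan's centre; x to the back, y to the left as the robot sees it, z up. Dial: 148 mm across, centre at x 112, y 0, z 229 mm, facing -x and 22 degrees upward; the head's lower front edge is at x 72, z 160 mm, over the pan's back rim (x 93 mm).
- pan_mid (a point): Centre of the pan's floor (upper face); it sinks with the pan. Empty, the floor is 104 mm above the table: flat, 180 mm (x) by 200 mm (y) inside, square to the scale, rim 12 mm high, 3 mm thick. The pan sinks straight down 10 mm per kg (1 N per mm) on a damped spring to a stop at 20 mm and settles within a second.
- needle (a joint): Black needle: 0 with the pan empty (pointing to the dial's lower left), grows clockwise as the pan sinks, 3.142 rad (180 degrees) per kg: about 0.57 rad for a short bar, 0.75 to 1.76 rad for a long one. Ticks every 100 g (18 degrees), large ones every 500 g.
- red_hand (a joint): Red set hand on the same centre: 0 at the same place as the needle and the same sense, so the needle is at it when the two values are equal. It stands between 1.76 and 2.51 rad (0.56 to 0.80 kg).
- needle_tip (a point): Tip of the black needle, 55 mm from the dial's centre.
- red_tip (a point): Tip of the red hand, 55 mm from the dial's centre.
- red_mid (a point): The red hand's own frame: origin at the dial's centre, x along the hand, z out of the dial.
- pan (a joint): Travel of the pan downwards in m: 0 empty, 0.020 at the stop.
- rack: Plywood rack, 260 mm wide, 185 mm deep, a shelf above on two rear posts. Origin on the table below the row of bars; x from its open front to its posts, z up. It stands on the left, its front turned to the right. The bars lie along its x, side by side 48 mm apart, middles near x 0 in any order, on two battens (14 mm wide, at x -21 and +21 mm, tops at z 24 mm); base board's top at z 12 mm.
- shelf_edge (a point): Middle of the shelf's lower front edge: 55 mm in front of the bars' middles, z 235 mm. Shelf 16 mm thick, 260 mm wide, 155 mm deep. Front and sides below it are open; posts 30 x 20 mm at the two rear corners. The bars' middles can be reached only with the tool tilted some 30 to 50 degrees, wrist leaning out to the rack's front (its -x).
- blue_tin: Small blue tin standing on the shelf, 67 mm across, 59 mm high, origin under its centre. Bystander.
- red_tin: Small red tin standing on the shelf, 71 mm across, 71 mm high, origin under its centre. Bystander.
- tape_roll: Roll of masking tape lying on the shelf, 104 mm across, 24 mm high, origin under its centre. Bystander.
- thinner: Orange bottle with red cap, 70 mm across, 197 mm high, standing behind and left of the rack, origin under its centre. Bystander.
- long_a: Square bar, dark slots near its ends, origin at the centre of its underside, x along its length, z up. Long: 130 x 20 x 20 mm, salvaged; some are cored, some leaded, so it weighs anything from 0.24 to 0.56 kg and only the scale (or its heft in the hand) can tell.
- long_b: Square bar, dark slots near its ends, origin at the centre of its underside, x along its length, z up. Long: 130 x 20 x 20 mm, salvaged; some are cored, some leaded, so it weighs anything from 0.24 to 0.56 kg and only the scale (or its heft in the hand) can tell.
- short_a: Square bar, dark slots near its ends, origin at the centre of its underside, x along its length, z up. Short: 60 x 20 x 20 mm, 0.165 to 0.195 kg.
- short_b: Square bar, dark slots near its ends, origin at the centre of its underside, x along its length, z up. Short: 60 x 20 x 20 mm, 0.165 to 0.195 kg.
- short_c: Square bar, dark slots near its ends, origin at the centre of its underside, x along its length, z up. Short: 60 x 20 x 20 mm, 0.165 to 0.195 kg.

How it is judged:
At the end, for the whole second after the job is handed in: The black needle stands between 4 degrees short of the red hand and 36 degrees past it (one short bar's weight); every bar lies either in the pan or on the rack, at rest; red hand where it was set (y of needle_tip in the frame of red_mid between -0.0323 and 0.0038 m and x of needle_tip in the frame of red_mid above 0 m and ((x of long_a in the frame of pan_mid between -0.08 and 0.08 m and y of long_a in the frame of pan_mid between -0.09 and 0.09 m and z of long_a in the frame of pan_mid between -0.006 and 0.045 m) or (x of long_a in the frame of rack between -0.06 and 0.06 m and y of long_a in the frame of rack between -0.135 and 0.135 m and z of long_a in the frame of rack between 0.005 and 0.06 m)) and ((x of long_b in the frame of pan_mid between -0.08 and 0.08 m and y of long_b in the frame of pan_mid between -0.09 and 0.09 m and z of long_b in the frame of pan_mid between -0.006 and 0.045 m) or (x of long_b in the frame of rack between -0.06 and 0.06 m and y of long_b in the frame of rack between -0.135 and 0.135 m and z of long_b in the frame of rack between 0.005 and 0.06 m)) and ((x of short_a in the frame of pan_mid between -0.08 and 0.08 m and y of short_a in the frame of pan_mid between -0.09 and 0.09 m and z of short_a in the frame of pan_mid between -0.006 and 0.045 m) or (x of short_a in the frame of rack between -0.06 and 0.06 m and y of short_a in the frame of rack between -0.135 and 0.135 m and z of short_a in the frame of rack between 0.005 and 0.06 m)) and ((x of short_b in the frame of pan_mid between -0.08 and 0.08 m and y of short_b in the frame of pan_mid between -0.09 and 0.09 m and z of short_b in the frame of pan_mid between -0.006 and 0.045 m) or (x of short_b in the frame of rack between -0.06 and 0.06 m and y of short_b in the frame of rack between -0.135 and 0.135 m and z of short_b in the frame of rack between 0.005 and 0.06 m)) and ((x of short_c in the frame of pan_mid between -0.08 and 0.08 m and y of short_c in the frame of pan_mid between -0.09 and 0.09 m and z of short_c in the frame of pan_mid between -0.006 and 0.045 m) or (x of short_c in the frame of rack between -0.06 and 0.06 m and y of short_c in the frame of rack between -0.135 and 0.135 m and z of short_c in the frame of rack between 0.005 and 0.06 m)) and linear speed of each of long_a, long_b, short_a, short_b, short_c below 0.02 m/s and velocity of joint needle between -0.1 and 0.1 rad/s); the robot touches nothing.
It fails at once if the pan is driven down to its stop (value of joint pan above 0.0196 m).
It fails at once if the red hand is moved (distance of red_tip from where it was at the start of the episode above 0.006 m).
It fails at once if a tin, the tape roll or the thinner bottle is moved more than 30 mm or tipped (distance of any of blue_tin, red_tin, tape_roll, thinner from where it was at the start of the episode above 0.03 m or angle between any of blue_tin, red_tin, tape_roll, thinner's own z axis and vertical above 0.3 rad).
It also fails if it takes over 72 s, if anything falls off the work surface, if the arm or the gripper's body presses on something with over 40 N, if the wrist force passes 120 N, or if a joint passes its speed limit or range.

## Working session

There is one attempt and no reset: what is moved stays moved. The work goes in short steps, Python scripts to look and compute and a shell command to move; the robot and the scene stay as the last step left them, time stands still between calls to the robot, and variables do not carry over. Pictures are saved under pics/ and viewed, at most 10 in all, crops included, and the job is handed in when it is done.

```bash
mkdir -p pics; ls; python3 - <<'E'
from bench import env
import cv2,numpy as np
s=env.state(); print({k:np.round(v,3).tolist() for k,v in s.items()}, env.tcp_to_grasp)
for c in ("scene","top"):
    im=env.capture(c); cv2.imwrite(f"pics/{c}0.png",im)
    k=env.calibration(c); print(c,np.round(k["K"],1).tolist(),np.round(k["R"],3).tolist(),np.round(k["t"],3).tolist())
    for n in ("scale","pan_mid","needle_tip","red_tip","rack","shelf_edge","long_a","short_a","thinner"):
        print(n,[(np.round(d["centre"]).tolist(),round(d["conf"],2)) for d in env.landmark_of(c,n)])
print(env.calibration("wrist"))
E
```

```text
pics
{'clock': 0.0, 'q': [-1.337, 0.259, 1.536, -0.0, 1.348, -0.203], 'dq': [-0.002, 0.0, 0.001, 0.003, 0.001, 0.0], 'joint_efforts': [-0.002, -43.731, -28.4, 0.072, 0.042, -0.0], 'ee_pos': [0.233, -0.498, 0.218], 'ee_rot': [0.976, 0.217, -0.0, -0.001], 'contact_force': [0.608, 0.302, -0.024], 'ft_torque': [-0.022, -0.084, -0.063], 'gripper_force': 0.0, 'finger_gap': 0.093} 0.0188
scene [[483.0, 0.0, 313.8], [0.0, 483.0, 202.9], [0.0, 0.0, 1.0]] [[0.762, 0.647, -0.01], [0.454, -0.546, -0.704], [-0.461, 0.532, -0.71]] [-0.487, 0.034, 1.758]
scale [([243.0, 302.0], 0.82)]
pan_mid [([242.0, 300.0], 0.74), ([237.0, 284.0], 0.58), ([345.0, 189.0], 0.4), ([310.0, 201.0], 0.37)]
needle_tip [([320.0, 152.0], 0.19)]
red_tip []
rack [([320.0, 222.0], 0.93), ([322.0, 172.0], 0.61)]
shelf_edge [([305.0, 178.0], 0.77), ([308.0, 201.0], 0.65)]
long_a [([333.0, 240.0], 0.62), ([314.0, 209.0], 0.48)]
short_a [([308.0, 199.0], 0.66), ([327.0, 231.0], 0.57), ([319.0, 219.0], 0.56)]
thinner [([373.0, 194.0], 0.76)]
top [[502.3, 0.0, 314.4], [0.0, 502.3, 202.1], [0.0, 0.0, 1.0]] [[0.391, -0.92, -0.006],
[... 238 characters left out ...]
10.0], 0.72)]
long_a [([308.0, 190.0], 0.62), ([273.0, 222.0], 0.53)]
short_a [([258.0, 234.0], 0.49), ([293.0, 206.0], 0.48), ([288.0, 212.0], 0.39)]
thinner [([216.0, 169.0], 0.84)]
{'K': array([[348.30501805,   0.        , 320.65304238],
       [  0.        , 348.30501805, 194.25094904],
       [  0.        ,   0.        ,   1.        ]]), 'T_tool_cam': array([[ 4.17729307e-04, -9.65769707e-01, -2.59400653e-01,
         7.06263462e-02],
       [ 9.99999913e-01,  4.00426355e-04,  1.19543365e-04,
         2.66411210e-05],
       [-1.15805031e-05, -2.59400680e-01,  9.65769790e-01,
        -1.64795455e-01],
       [ 0.00000000e+00,  0.00000000e+00,  0.00000000e+00,
         1.00000000e+00]])}
```

```bash
python3 - <<'E'
import cv2,numpy as np
a=cv2.imread("pics/scene0.png")[120:340,180:420]; b=cv2.imread("pics/top0.png")[120:320,200:480]
a=cv2.resize(a,None,fx=2.5,fy=2.5,interpolation=3)[:, :600]; cv2.imwrite("pics/a.png",a)
cv2.imwrite("pics/b.png",cv2.resize(b,None,fx=2.8,fy=2.8,interpolation=3))
E
```

```text
(no output)
```

View pics/a.png

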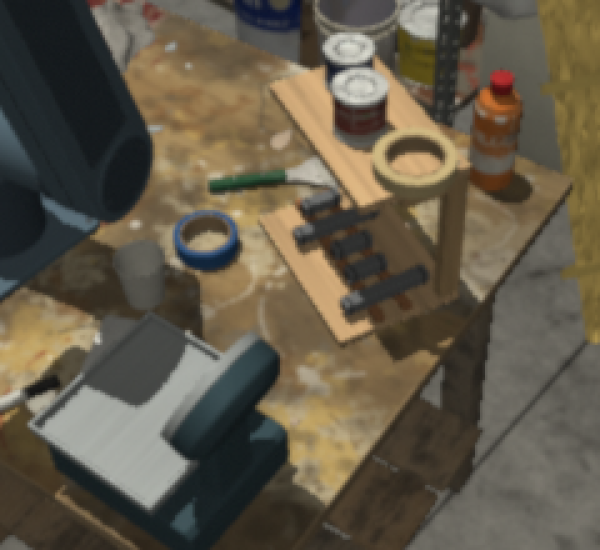

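View pics/b.png

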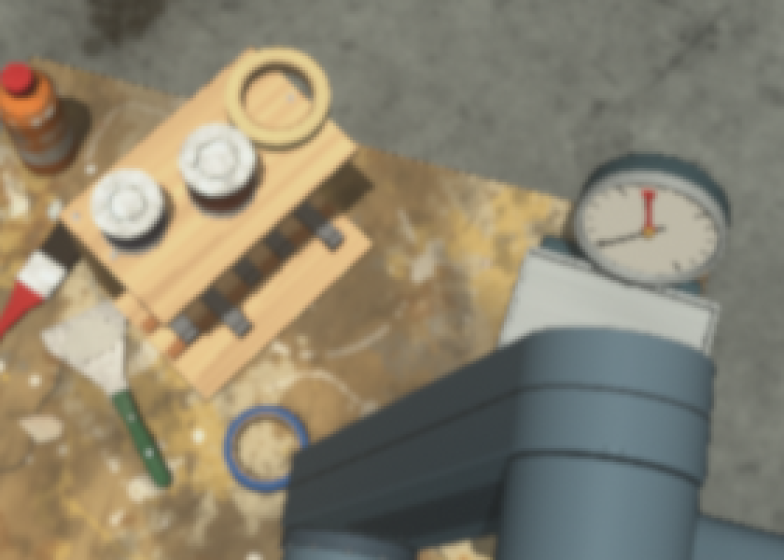

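The scene view shows the five bars in rack order, short, long, short, short, long from low to high X. In the top view the dial centre is near (432,202), the red tip near (432,190) and the needle tip near (413,207). Next I fit the rack and scale poses.

```bash
cat > h.py <<'E'
from bench import env
import cv2,numpy as np
from scipy.optimize import least_squares
from scipy.spatial.transform import Rotation as Ro
def cam(c):
    k=env.calibration(c)
    if "R" in k: return k["K"],k["R"],k["t"]
    s=env.state(); T=np.eye(4); T[:3,:3]=Ro.from_quat(s["ee_rot"]).as_matrix(); T[:3,3]=s["ee_pos"]
    M=np.linalg.inv(T@k["T_tool_cam"]); return k["K"],M[:3,:3],M[:3,3]
def proj(C,X):
    p=C[0]@(C[1]@np.asarray(X,float)+C[2]); return p[:2]/p[2]
def ray(C,uv,z):
    d=C[1].T@np.linalg.solve(C[0],[*uv,1]); o=-C[1].T@C[2]; return o+d*(z-o[2])/d[2]
def pt(p,l):
    c,s=np.cos(p[2]),np.sin(p[2]); return np.array([p[0]+c*l[0]-s*l[1],p[1]+s*l[0]+c*l[1],l[2]])
def fit(obs,p0):
    f=lambda p:np.concatenate([proj(C,pt(p,l))-uv for C,uv,l in obs])
    r=least_squares(f,p0,loss="soft_l1"); return r.x,f(r.x).reshape(-1,2).round(1)
E
python3 - <<'E'
from h import *
S,T=cam("scene"),cam("top")
s=lambda u,v:np.array([u/2.5+180,v/2.5+120]); t=lambda u,v:np.array([u/2.8+200,v/2.8+120])
R=[(S,s(262,218),(-.085,.13,.012)),(S,s(342,340),(-.085,-.13,.012)),(T,t(207,397),(-.085,.13,.012)),(T,t(371,243),(-.085,-.13,.012)),
(T,t(355,152),(-.055,-.13,.251)),(T,t(65,215),(.1,.13,.251)),(T,t(165,320),(-.055,.13,.251)),(T,t(250,48),(.1,-.13,.251)),(S,s(270,85),(-.055,.13,.251)),(S,s(382,202),(-.055,-.13,.251))]
p,e=fit(R,[.6,.3,1.2]); print("rack",p.round(4),e.tolist())
G=[(S,s(150,315),(-.093,.103,.116)),(S,s(30,425),(-.093,-.103,.116)),(S,s(158,508),(.093,-.103,.116)),(T,t(530,250),(.093,.103,.116)),(T,t(718,303),(.093,-.103,.116)),(T,t(649,231),(.112,0,.229))]
g,e=fit(G,[.5,-.2,0.3]); print("scale",g.round(4),e.tolist())
# dial angles
n=np.array([-np.cos(.384),0,np.sin(.384)]); up=np.array([np.sin(.384),0,np.cos(.384)]); rt=np.array([0,-1,0])
for nm,uv in(("needle",t(597,244)),("red",t(649,195))):
    f=lambda a:proj(T,pt(g,np.array([.112,0,.229])+.055*(np.cos(a[0])*up+np.sin(a[0])*rt)))-proj(T,pt(g,(.112,0,.229)))-uv+t(649,231)
    r=least_squares(f,[-2. if nm=="needle" else 0.]); print(nm,"cw from up",r.x,r.fun)
for u,v in((320,205),(335,225),(350,243),(362,265),(385,290)):
    w=ray(S,s(u,v),.044); d=w-[p[0],p[1],0]; c,q=np.cos(p[2]),np.sin(p[2]); print(w.round(3),"rack",(c*d[0]+q*d[1]).round(3),(-q*d[0]+c*d[1]).round(3))
E
```

```text
rack [0.4285 0.2815 1.188 ] [[-2.3, -0.6], [-0.8, 0.2], [0.0, -0.1], [0.3, -1.8], [0.7, -4.1], [-3.4, -0.9], [-0.2, 0.5], [-0.8, -2.6], [-1.4, -1.0], [-8.5, 1.2]]
scale [ 0.4596 -0.1212  0.08  ] [[-0.8, -1.5], [-1.3, -0.1], [-3.8, 0.0], [-0.7, -2.8], [-0.1, -0.8], [0.2, -4.0]]
needle cw from up [-2.31031594] [ 0.6979422  -0.47772546]
red cw from up [-0.28390529] [ 0.14235676 -1.51019444]
[0.354 0.305 0.044] rack -0.007 0.078
[0.396 0.288 0.044] rack -0.006 0.033
[0.434 0.275 0.044] rack -0.004 -0.008
[0.473 0.254 0.044] rack -0.009 -0.051
[0.525 0.239 0.044] rack -0.004 -0.105
```

```bash
python3 -m handwheel; python3 -m handwheel --help; python3 -m handwheel '{"gripper": [-1], "travel": [[0,0,-2]], "turn": [0]}'
```

```text
clock: 1.08
ee_pos: [0.2321, -0.4962, 0.2352]
ee_rot: [0.976, 0.217, -0.0, -0.004]
contact_force: [-0.7, 1.0, -1.5]
finger_gap: 0.093
gripper_force: 0.0invalid input
invalid input: not JSON, or not a number
```

```bash
python3 -m handwheel '{"gripper": [-1,-1,-1,-1,-1,-1,-1,-1,-1,-1], "travel": [[-2.5,-3.1,-0.6],[-2.5,-3.1,-0.6],[-2.5,-3.1,-0.6],[-2.5,-3.1,-0.6],[-2.5,-3.1,-0.6],[-2.5,-3.1,-0.6],[-2.5,-3.1,-0.6],[-2.5,-3.1,-0.6],[-2.5,-3.1,-0.6],[-2.5,-3.1,-0.6]], "turn": [0,0,0,0,0,0,0,0,0,0]}'; python3 -c "
from bench import env; print(env.state()['q'].round(3).tolist() if hasattr(env.state()['q'],'round') else env.state()['q'])"
```

```text
clock: 1.92
ee_pos: [-0.1261, -0.322, 0.2993]
ee_rot: [0.976, 0.217, -0.001, 0.0]
contact_force: [-1.2, -0.4, 0.6]
finger_gap: 0.0932
gripper_force: 0.0
[-2.27, -0.179, 1.8, 0.0, 1.519, -1.137]
```

```bash
python3 -m handwheel '{"gripper": [-1,-1,-1,-1,-1,-1,-1,-1,-1,-1], "travel": [[2.8,2.2,0],[2.8,2.2,0],[2.8,2.2,0],[1.5,-1.4,0],[1.5,-1.4,0],[1.5,-1.4,0],[1.5,-1.4,0],[1.5,-1.4,0],[1.5,-1.4,0],[1.5,-1.4,0]], "turn": [0,0,0,0,0,0,0,0,0,0]}'; python3 -c "
from bench import env; print([round(float(x),3) for x in env.state()['q']])"
```

```text
clock: 2.75
ee_pos: [0.0332, -0.2133, 0.2986]
ee_rot: [0.976, 0.217, -0.0, 0.0]
contact_force: [0.7, -0.1, -0.6]
finger_gap: 0.0929
gripper_force: 0.0
[-1.956, -0.474, 1.978, 0.0, 1.637, -0.822]
```

```bash
cat >> h.py <<'E'
def rows(wps,turn=0.,step=.04,s=None,maxrows=99):
    """world waypoints [(x,y,z)] -> tool rows (cm), turning `turn` rad in all"""
    s=s or env.state(); P=np.array(s["ee_pos"],float); R=Ro.from_quat(s["ee_rot"]); 
    tgt=[]; a=P
    for w in wps:
        w=np.array(w,float); n=max(1,int(np.ceil(np.linalg.norm(w-a)/step))); tgt+=[a+(w-a)*i/n for i in range(1,n+1)]; a=w
    while len(tgt)*.12<abs(turn): tgt.append(a)
    dt=turn/len(tgt); out=[]
    for w in tgt:
        d=np.round(R.inv().apply(w-P)*100,1); P=P+R.apply(d/100); out.append(d.tolist()); R=R*Ro.from_euler("z",round(dt,3))
    print("turn",round(dt,3),"n",len(out))
    for i in range(0,len(out),10): print(str(out[i:i+10]).replace(" ",""))
E
python3 -c "
from h import *
rows([(.30,-.05,.45),(.25,.17,.48),(-.027,.28,.5)],turn=-3.89)"
```

```text
turn -0.118 n 33
[[3.5,-0.4,-1.7],[3.4,0.0,-1.7],[3.5,0.5,-1.6],[3.4,0.8,-1.7],[3.2,1.2,-1.7],[3.1,1.6,-1.7],[2.9,2.0,-1.7],[2.6,2.2,-1.7],[2.3,2.6,-1.6],[3.6,-1.1,-0.5]]
[[3.7,-0.7,-0.5],[3.8,-0.2,-0.6],[3.7,0.2,-0.5],[3.7,0.7,-0.5],[3.6,1.1,-0.5],[3.2,-2.0,-0.2],[3.4,-1.5,-0.3],[3.5,-1.2,-0.2],[3.6,-0.8,-0.3],[3.8,-0.3,-0.2]]
[[3.7,0.1,-0.3],[3.7,0.6,-0.2],[3.6,1.0,-0.3],[-0.0,-0.0,0.0],[-0.0,-0.0,0.0],[-0.0,-0.0,0.0],[-0.0,-0.0,0.0],[-0.0,-0.0,0.0],[-0.0,-0.0,0.0],[-0.0,-0.1,0.0]]
[[-0.0,0.0,0.0],[-0.0,0.0,0.0],[-0.0,0.0,0.0]]
```

```bash
python3 -m handwheel '{"gripper":[-1,-1,-1,-1,-1,-1,-1,-1,-1,-1],"travel":[[3.5,-0.4,-1.7],[3.4,0.0,-1.7],[3.5,0.5,-1.6],[3.4,0.8,-1.7],[3.2,1.2,-1.7],[3.1,1.6,-1.7],[2.9,2.0,-1.7],[2.6,2.2,-1.7],[2.3,2.6,-1.6],[3.6,-1.1,-0.5]],"turn":[-0.118,-0.118,-0.118,-0.118,-0.118,-0.118,-0.118,-0.118,-0.118,-0.118]}'
python3 -m handwheel '{"gripper":[-1,-1,-1,-1,-1,-1],"travel":[[3.7,-0.7,-0.5],[3.8,-0.2,-0.6],[3.7,0.2,-0.5],[3.7,0.7,-0.5],[3.6,1.1,-0.5],[3.2,-2.0,-0.2]],"turn":[-0.118,-0.118,-0.118,-0.118,-0.118,-0.118]}'
python3 -c "
from h import *
print([round(float(x),3) for x in env.state()['q']])
R=Ro.from_quat(env.state()['ee_rot']).as_matrix();print(R.round(3))
x=np.degrees(np.arctan2(R[1,0],R[0,0]));t=(x+112)%360 if 0 else (248-x)%360; print(x,t)
rows([(-.027,.28,.5)],turn=-np.radians(t))"
```

```text
clock: 3.58
ee_pos: [0.282, -0.0438, 0.441]
ee_rot: [0.723, 0.691, 0.0, -0.0]
contact_force: [1.1, 1.3, -0.5]
finger_gap: 0.0927
gripper_force: 0.0
clock: 4.08
ee_pos: [0.2216, 0.164, 0.4682]
ee_rot: [0.438, 0.899, 0.0, -0.001]
contact_force: [-0.7, 1.6, -0.8]
finger_gap: 0.0928
gripper_force: 0.0
[0.222, -0.313, 1.497, 0.001, 1.959, -0.441]
[[-0.616  0.788 -0.001]
 [ 0.788  0.616  0.001]
 [ 0.002 -0.001 -1.   ]]
128.0220642389406 119.9779357610594
turn -0.116 n 18
[[3.5,-1.8,-0.4],[3.7,-1.3,-0.5],[3.8,-1.0,-0.4],[3.9,-0.5,-0.5],[3.9,0.0,-0.4],[3.9,0.4,-0.5],[3.8,0.9,-0.4],[-0.0,0.0,-0.0],[-0.0,0.0,-0.0],[-0.0,0.0,-0.0]]
[[-0.0,0.0,-0.0],[-0.0,0.0,-0.0],[-0.0,0.0,-0.0],[-0.0,0.0,-0.0],[-0.0,0.0,-0.0],[-0.0,0.0,-0.0],[-0.0,-0.0,-0.0],[-0.0,-0.0,-0.0]]
```

```bash
python3 -c "
from h import *
rows([(.02,.33,.62)],turn=-2.094,step=.019)"
```

```text
turn -0.116 n 18
[[1.6,-0.4,-0.9],[1.6,-0.1,-1.0],[1.7,0.0,-0.9],[1.6,0.2,-1.0],[1.6,0.4,-0.9],[1.5,0.6,-1.0],[1.4,0.7,-0.9],[1.4,0.9,-1.0],[1.2,1.1,-0.9],[1.1,1.2,-1.0]]
[[1.0,1.3,-0.9],[0.8,1.5,-0.9],[0.6,1.5,-1.0],[0.5,1.5,-0.9],[0.3,1.6,-1.0],[0.0,1.7,-0.9],[0.0,-0.0,-0.0],[0.0,-0.0,-0.0]]
```

```bash
python3 -m handwheel '{"gripper":[-1,-1,-1,-1,-1,-1,-1,-1,-1,-1],"travel":[[1.6,-0.4,-0.9],[1.6,-0.1,-1.0],[1.7,0.0,-0.9],[1.6,0.2,-1.0],[1.6,0.4,-0.9],[1.5,0.6,-1.0],[1.4,0.7,-0.9],[1.4,0.9,-1.0],[1.2,1.1,-0.9],[1.1,1.2,-1.0]],"turn":[-0.116,-0.116,-0.116,-0.116,-0.116,-0.116,-0.116,-0.116,-0.116,-0.116]}'
python3 -m handwheel '{"gripper":[-1,-1,-1,-1,-1,-1,-1,-1],"travel":[[1.0,1.3,-0.9],[0.8,1.5,-0.9],[0.6,1.5,-1.0],[0.5,1.5,-0.9],[0.3,1.6,-1.0],[0,1.7,-0.9],[0,0,0],[0,0,0]],"turn":[-0.116,-0.116,-0.116,-0.116,-0.116,-0.116,-0.116,-0.116]}'
python3 -m handwheel '{"gripper":[-1,-1,-1,-1,-1,-1],"travel":[[-3,0,0],[-3,0,0],[-3,0,0],[-3,0,0],[-3,0,0],[-3,0,0]],"turn":[0,0,0,0,0,0]}'
python3 -c "
from h import *
print([round(float(x),3) for x in env.state()['q']])
R=Ro.from_quat(env.state()['ee_rot']).as_matrix();print(R.round(3))"
```

```text
clock: 4.92
ee_pos: [0.094, 0.266, 0.5644]
ee_rot: [-0.125, 0.992, 0.0, 0.0]
contact_force: [-0.2, 0.1, -0.2]
finger_gap: 0.0929
gripper_force: 0.0
clock: 5.58
ee_pos: [0.0187, 0.3296, 0.6202]
ee_rot: [-0.557, 0.831, 0.0, 0.0]
contact_force: [-0.8, 0.4, -0.4]
finger_gap: 0.0929
gripper_force: 0.0
clock: 6.08
ee_pos: [0.0894, 0.4961, 0.62]
ee_rot: [-0.554, 0.833, 0.0, 0.0]
contact_force: [-0.1, 0.2, 1.6]
finger_gap: 0.0932
gripper_force: 0.0
[1.171, 0.268, 0.543, -0.0, 2.33, -1.573]
[[-0.387 -0.922  0.   ]
 [-0.922  0.387  0.001]
 [-0.001 -0.    -1.   ]]
```

```bash
python3 -m handwheel '{"gripper":[-1,-1,-1,-1,-1,-1],"travel":[[-3,0,0],[-3,0,0],[-3,0,0],[-3,0,0],[-3,0,0],[-3,0,0]],"turn":[0,0,0,0,0,0]}'
python3 -c "
from h import *
print([round(float(x),3) for x in env.state()['q']])
R=Ro.from_quat(env.state()['ee_rot']).as_matrix();print(R.round(3))"
```

```text
clock: 6.58
ee_pos: [0.1514, 0.6272, 0.5747]
ee_rot: [-0.553, 0.833, 0.012, 0.012]
contact_force: [0.1, -0.4, 1.3]
finger_gap: 0.0929
gripper_force: 0.0
[1.157, 0.567, 0.189, 0.01, 2.352, -1.58]
[[-0.387 -0.922  0.007]
 [-0.921  0.387  0.034]
 [-0.034  0.006 -0.999]]
```

```bash
python3 -m handwheel '{"gripper":[-1,-1,-1,-1,-1,-1],"travel":[[-3,0,-2.5],[-3,0,-2.5],[-3,0,-2.5],[-3,0,-2.5],[-3,0,-2.5],[-3,0,-2.5]],"turn":[0,0,0,0,0,0]}'
python3 -c "
from h import *
print([round(float(x),3) for x in env.state()['q']])
R=Ro.from_quat(env.state()['ee_rot']).as_matrix();print(R.round(3))"
```

```text
clock: 7.08
ee_pos: [0.1846, 0.6555, 0.5958]
ee_rot: [-0.551, 0.829, 0.06, 0.068]
contact_force: [-0.5, 0.3, 0.1]
finger_gap: 0.093
gripper_force: 0.0
[1.113, 0.543, 0.187, 0.046, 2.234, -1.599]
[[-0.383 -0.923  0.046]
 [-0.906  0.385  0.175]
 [-0.179  0.026 -0.984]]
```

```bash
python3 -m handwheel '{"gripper":[-1,-1,-1,-1,-1,-1,-1,-1,-1,-1],"travel":[[-3,-0.5,-2.5],[-3,-0.5,-2.5],[-3,-0.5,-2.5],[-3,-0.5,-2.5],[-3,-0.5,-2.5],[-3,-0.5,-2.5],[-3,-0.5,-2.5],[-3,-0.5,-2.5],[-3,-0.5,-2.5],[-3,-0.5,-2.5]],"turn":[0,0,0,0,0,0,0,0,0,0]}'
python3 -c "
from h import *
print([round(float(x),3) for x in env.state()['q']])
R=Ro.from_quat(env.state()['ee_rot']).as_matrix();print(R.round(3))"
```

```text
clock: 7.92
ee_pos: [0.2613, 0.6561, 0.6695]
ee_rot: [-0.54, 0.814, 0.135, 0.164]
contact_force: [0.1, -0.2, -0.5]
finger_gap: 0.0926
gripper_force: 0.0
[0.968, 0.461, 0.188, 0.143, 2.077, -1.678]
[[-0.363 -0.924  0.122]
 [-0.835  0.38   0.397]
 [-0.413  0.042 -0.91 ]]
```

```bash
python3 -m handwheel '{"gripper":[-1,-1,-1,-1,-1,-1,-1,-1],"travel":[[-3,0,-2],[-3,0,-2],[-3,0,-2],[-3,0,-2],[-3,0,-2],[-3,0,-2],[-3,0,-2],[-3,0,-2]],"turn":[0,0,0,0,0,0,0,0]}'
python3 -c "
from h import *
print([round(float(x),3) for x in env.state()['q']])
R=Ro.from_quat(env.state()['ee_rot']).as_matrix();print(R.round(3))"
```

```text
clock: 8.58
ee_pos: [0.2727, 0.6625, 0.7395]
ee_rot: [-0.525, 0.794, 0.189, 0.241]
contact_force: [0.1, 0.2, -0.0]
finger_gap: 0.0931
gripper_force: 0.0
[0.929, 0.395, 0.188, 0.199, 1.952, -1.678]
[[-0.333 -0.925  0.185]
 [-0.742  0.378  0.554]
 [-0.582  0.047 -0.812]]
```

```bash
python3 -c "
from h import *
rows([(.27,.3,.6),(.33,.08,.3)])"
```

```text
turn 0.0 n 20
[[3.5,-1.4,-0.9],[3.5,-1.4,-0.9],[3.5,-1.4,-0.8],[3.5,-1.4,-0.9],[3.6,-1.4,-0.9],[3.5,-1.5,-0.9],[3.5,-1.4,-0.9],[3.5,-1.4,-0.8],[3.5,-1.4,-0.9],[3.5,-1.4,-0.9]]
[[3.2,-1.5,1.3],[3.2,-1.6,1.3],[3.1,-1.5,1.4],[3.2,-1.5,1.3],[3.2,-1.5,1.3],[3.2,-1.6,1.4],[3.2,-1.5,1.3],[3.1,-1.5,1.3],[3.2,-1.5,1.3],[3.2,-1.6,1.4]]
```

```bash
python3 -m handwheel '{"gripper":[-1,-1,-1,-1,-1,-1,-1,-1,-1,-1],"travel":[[3.5,-1.4,-0.9],[3.5,-1.4,-0.9],[3.5,-1.4,-0.8],[3.5,-1.4,-0.9],[3.6,-1.4,-0.9],[3.5,-1.5,-0.9],[3.5,-1.4,-0.9],[3.5,-1.4,-0.8],[3.5,-1.4,-0.9],[3.5,-1.4,-0.9]],"turn":[0,0,0,0,0,0,0,0,0,0]}'
python3 -m handwheel '{"gripper":[-1,-1,-1,-1,-1,-1,-1,-1,-1,-1],"travel":[[3.2,-1.5,1.3],[3.2,-1.6,1.3],[3.1,-1.5,1.4],[3.2,-1.5,1.3],[3.2,-1.5,1.3],[3.2,-1.6,1.4],[3.2,-1.5,1.3],[3.1,-1.5,1.3],[3.2,-1.5,1.3],[3.2,-1.6,1.4]],"turn":[0,0,0,0,0,0,0,0,0,0]}'
python3 - <<'E'
from h import *
print([round(float(x),3) for x in env.state()['q']])
R=Ro.from_quat(env.state()['ee_rot']).as_matrix();print(R.round(3))
C=cam("wrist"); im=env.capture("wrist"); cv2.imwrite("pics/w1.png",im); np.savez("w1.npz",K=C[0],R=C[1],t=C[2])
for n in ("long_a","short_a","rack"):
    for d in env.landmark_of("wrist",n): print(n,np.round(d["centre"]),round(d["conf"],2),ray(C,d["centre"],.024).round(3))
E
```

```text
clock: 9.42
ee_pos: [0.2699, 0.3169, 0.6082]
ee_rot: [-0.526, 0.794, 0.188, 0.242]
contact_force: [1.4, -1.0, -0.6]
finger_gap: 0.0931
gripper_force: 0.0
clock: 10.25
ee_pos: [0.352, 0.1665, 0.341]
ee_rot: [-0.503, 0.821, 0.172, 0.208]
contact_force: [0.3, -0.2, 0.5]
finger_gap: 0.0931
gripper_force: 0.0
[-0.44, -0.292, 1.908, 0.543, 1.59, -3.116]
[[-0.408 -0.897  0.168]
 [-0.754  0.435  0.492]
 [-0.515  0.074 -0.854]]
long_a [326. 116.] 0.76 [0.381 0.298 0.024]
long_a [289. 203.] 0.69 [0.515 0.431 0.024]
long_a [226. 125.] 0.56 [0.512 0.243 0.024]
short_a [259. 122.] 0.76 [0.468 0.261 0.024]
short_a [287. 121.] 0.7 [0.433 0.28  0.024]
short_a [357. 114.] 0.6 [0.34  0.317 0.024]
rack [293. 107.] 0.62 [0.414 0.263 0.024]
```

View pics/w1.png

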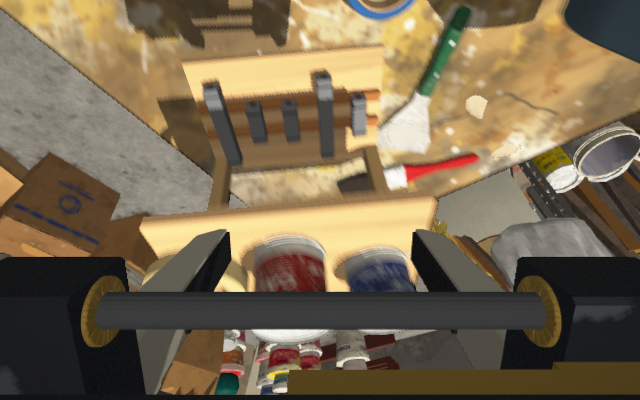

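The wrist view shows the bars from the left as long, short, short, long, short (columns 225 to 360, rows about 75 to 165), which agrees with the scene view. Joint 6 has hit its limit, so I'll fit a kinematic model to plan the configuration.

```bash
cat > kin.py <<'E'
from h import *
def fk(q,p):
    lat,h,L1,e,L2,d=p; Z=lambda a:Ro.from_euler("z",a); Y=lambda a:Ro.from_euler("y",a)
    R=Z(q[0])*Y(q[1]+q[2])*Z(q[3])*Y(q[4])*Z(q[5]+np.pi/2)
    return Z(q[0]).apply([0,lat,h])+Z(q[0]).apply(Y(q[1]).apply([0,0,L1])+Y(q[1]+q[2]).apply([e,0,L2]))+R.apply([0,0,d]),R
D=[([-1.337,.259,1.535,0,1.348,-.203],(.233,-.498,.219),(.976,.217,0,0)),([-2.27,-.179,1.8,0,1.519,-1.137],(-.1261,-.322,.2993),(.976,.217,-.001,0)),
([-1.956,-.474,1.978,0,1.637,-.822],(.0332,-.2133,.2986),(.976,.217,0,0)),([.222,-.313,1.497,.001,1.959,-.441],(.2216,.164,.4682),(.438,.899,0,0)),
([1.171,.268,.543,0,2.33,-1.573],(.0894,.4961,.62),(-.554,.833,0,0)),([1.113,.543,.187,.046,2.234,-1.599],(.1846,.6555,.5958),(-.551,.829,.06,.068)),
([.968,.461,.188,.143,2.077,-1.678],(.2613,.6561,.6695),(-.54,.814,.135,.164)),([.929,.395,.188,.199,1.952,-1.678],(.2727,.6625,.7395),(-.525,.794,.189,.241)),
([-.44,-.292,1.908,.543,1.59,-3.116],(.352,.1665,.341),(-.503,.821,.172,.208))]
P=least_squares(lambda p:np.concatenate([fk(q,p)[0]-x for q,x,_ in D]),[.11,.3,.5,.05,.42,.3])
par=P.x
lo=np.array([-3.14,-.91,.19,-1.22,.22,-3.12]);hi=np.array([3.14,2.08,2.58,4.36,2.71,3.12])
def ik(pos,R,n=25):
    best=None; rng=np.random.default_rng(0)
    for i in range(n):
        f=lambda q:np.concatenate([(fk(q,par)[0]-pos)*10,(fk(q,par)[1].inv()*R).as_rotvec()])
        r=least_squares(f,rng.uniform(lo,hi),bounds=(lo,hi),max_nfev=60)
        if best is None or r.cost<best[0]-1e-6: best=(r.cost,r.x)
    return best
def tilt(bear,th,flip):
    b=np.radians(bear);t=np.radians(th); h=np.array([np.cos(b),np.sin(b),0]);u=np.array([0,0,1.])
    z=np.sin(t)*h-np.cos(t)*u; x=(np.cos(t)*h+np.sin(t)*u)*(1 if flip else -1); return Ro.from_matrix(np.c_[x,np.cross(z,x),z])
E
python3 - <<'E'
from kin import *
print(par.round(4),np.abs(P.fun).max().round(4),[round(float((fk(q,par)[1].inv()*Ro.from_quat(r)).magnitude()),3) for q,x,r in D])
for fl in(0,1):
  for th in(35,42):
    R=tilt(68,th,fl)
    for nm,g in(("b1",(.35,.305,.034)),("b3",(.43,.28,.034)),("b5",(.515,.243,.034)),("pre5",(.45,.09,.15)),("pan",(.44,-.13,.114)),("panhi",(.44,-.13,.25)),("mid",(.44,.0,.3))):
        r=ik(np.array(g)+R.apply([0,0,.0188]),R,12); print(fl,th,nm,round(r[0],5),r[1].round(2).tolist())
E
```

```text
[0.1109 0.2225 0.5341 0.0604 0.4257 0.367 ] 0.0004 [0.001, 0.001, 0.001, 0.002, 0.001, 0.002, 0.001, 0.002, 0.002]
0 35 b1 0.0 [0.03, 0.3, 2.42, 1.34, 0.57, 2.34]
0 35 b3 0.0 [-0.05, 0.37, 2.26, 1.16, 0.63, 2.47]
0 35 b5 0.0 [-0.12, 0.45, 2.07, 1.01, 0.71, 2.58]
0 35 pre5 0.0 [-0.54, 0.15, 2.11, 0.69, 1.11, 2.6]
0 35 pan 0.0 [-0.94, 0.36, 1.93, 0.54, 1.26, 2.31]
0 35 panhi 0.0 [-0.94, 0.18, 1.77, 0.51, 1.55, 2.48]
0 35 mid 0.0 [-0.74, -0.0, 1.84, 0.57, 1.55, 2.7]
0 42 b1 0.0 [-0.08, 0.38, 2.49, 1.55, 0.69, 1.99]
0 42 b3 0.0 [-0.14, 0.43, 2.32, 1.36, 0.73, 2.17]
0 42 b5 0.0 [-0.2, 0.5, 2.12, 1.19, 0.79, 2.33]
0 42 pre5 0.0 [-0.63, 0.19, 2.14, 0.79, 1.16, 2.44]
0 42 pan 0.0 [-1.0, 0.42, 1.92, 0.6, 1.33, 2.22]
0 42 panhi 0.0 [-1.0, 0.23, 1.78, 0.58, 1.61, 2.4]
0 42 mid 0.0 [-0.82, 0.03, 1.88, 0.65, 1.59, 2.6]
1 35 b1 0.0 [0.03, 0.3, 2.42, 1.34, 0.57, -0.8]
1 35 b3 0.0 [-0.05, 0.37, 2.26, 1.16, 0.63, -0.67]
1 35 b5 0.0 [-0.12, 0.45, 2.07, 1.01, 0.71, -0.56]
1 35 pre5 0.0 [-0.54, 0.15, 2.11, 0.69, 1.11, -0.54]
1 35 pan 0.0 [-0.94, 0.36, 1.93, 0.54, 1.26, -0.83]
1 35 panhi 0.0 [-0.94, 0.18, 1.77, 0.51, 1.55, -0.66]
1 35 mid 0.0 [-0.74, -0.0, 1.84, 0.57, 1.55, -0.45]
1 42 b1 0.0 [-0.08, 0.38, 2.49, 1.55, 0.69, -1.15]
1 42 b3 0.0 [-0.14, 0.43, 2.32, 1.36, 0.73, -0.97]
1 42 b5 0.0 [-0.2, 0.5, 2.12, 1.19, 0.79, -0.81]
1 42 pre5 0.0 [-0.63, 0.19, 2.14, 0.79, 1.16, -0.7]
1 42 pan 0.0 [-1.0, 0.42, 1.92, 0.6, 1.33, -0.92]
1 42 panhi 0.0 [-1.0, 0.23, 1.78, 0.58, 1.61, -0.74]
1 42 mid 0.0 [-0.82, 0.03, 1.88, 0.65, 1.59, -0.54]
```

```bash
python3 -m handwheel '{"gripper":[-1,-1,-1,-1,-1,-1,-1,-1,-1,-1],"travel":[[0,0,0],[0,0,0],[0,0,0],[0,0,0],[0,0,0],[0,0,0],[0,0,0],[0,0,0],[0,0,0],[0,0,0]],"turn":[0.12,0.12,0.12,0.12,0.12,0.12,0.12,0.12,0.12,0.12]}'
python3 -c "
from h import *
rows([(.44,.04,.28)],turn=1.2,step=.018)"
```

```text
clock: 11.28
ee_pos: [0.3514, 0.1673, 0.3437]
ee_rot: [0.05, 0.961, 0.26, 0.074]
contact_force: [0.8, 0.7, -0.2]
finger_gap: 0.0927
gripper_force: 0.0
turn 0.12 n 10
[[-1.0,-1.4,0.1],[-1.1,-1.2,0.0],[-1.3,-1.1,0.1],[-1.3,-1.0,0.1],[-1.5,-0.7,0.0],[-1.6,-0.6,0.1],[-1.6,-0.4,0.1],[-1.7,-0.2,0.0],[-1.7,0.0,0.1],[-1.6,0.3,0.0]]
```

```bash
python3 -m handwheel '{"gripper":[-1,-1,-1,-1,-1,-1,-1,-1,-1,-1],"travel":[[-1.0,-1.4,0.1],[-1.1,-1.2,0.0],[-1.3,-1.1,0.1],[-1.3,-1.0,0.1],[-1.5,-0.7,0.0],[-1.6,-0.6,0.1],[-1.6,-0.4,0.1],[-1.7,-0.2,0.0],[-1.7,0.0,0.1],[-1.6,0.3,0.0]],"turn":[0.12,0.12,0.12,0.12,0.12,0.12,0.12,0.12,0.12,0.12]}'
python3 -m handwheel '{"gripper":[-1,-1,-1,-1,-1,-1,-1,-1,-1,-1],"travel":[[0,0,0],[0,0,0],[0,0,0],[0,0,0],[0,0,0],[0,0,0],[0,0,0],[0,0,0],[0,0,0],[0,0,0]],"turn":[0.12,0.12,0.12,0.12,0.12,0.12,0.12,0.12,0.12,0.12]}'
python3 -m handwheel '{"gripper":[0,0,0,0,0,0,0,0,0,0],"travel":[[0,0,0],[0,0,0],[0,0,0],[0,0,0],[0,0,0],[0,0,0],[0,0,0],[0,0,0],[0,0,0],[0,0,0]],"turn":[0.12,0.12,0.12,0.12,0.12,0.12,0.12,0.12,0.12,0.12]}'
python3 -c "
from h import *
print([round(float(x),3) for x in env.state()['q']])
R=Ro.from_quat(env.state()['ee_rot']).as_matrix();print(R.round(3))
from kin import ik,tilt
# turn still needed so that tool y points along bearing 158
y=np.array([np.cos(np.radians(158)),np.sin(np.radians(158)),0]); print('turn',np.arctan2(-R[:,0]@y,R[:,1]@y)%(2*np.pi))"
```

```text
clock: 12.12
ee_pos: [0.4416, 0.0394, 0.2802]
ee_rot: [0.584, 0.765, 0.257, -0.086]
contact_force: [-0.1, 0.2, 0.6]
finger_gap: 0.093
gripper_force: 0.0
clock: 12.95
ee_pos: [0.4413, 0.0401, 0.2807]
ee_rot: [0.914, 0.302, 0.163, -0.216]
contact_force: [-0.3, 0.1, 0.1]
finger_gap: 0.0929
gripper_force: 0.0
clock: 13.78
ee_pos: [0.4413, 0.0401, 0.2808]
ee_rot: [0.925, -0.267, 0.013, -0.27]
contact_force: [0.5, -0.0, 0.4]
finger_gap: 0.0466
gripper_force: 0.0
[-0.633, -0.017, 1.834, 0.521, 1.513, 1.42]
[[ 0.857 -0.487  0.169]
 [-0.501 -0.711  0.493]
 [-0.12  -0.507 -0.854]]
turn 1.3843753435488608
```

```bash
python3 -m handwheel '{"gripper":[0.3,0.3,0.3,0.3,0.3,0.3,0.3,0.3,0.3,0.3],"travel":[[0,0,0],[0,0,0],[0,0,0],[0,0,0],[0,0,0],[0,0,0],[0,0,0],[0,0,0],[0,0,0],[0,0,0]],"turn":[0.12,0.12,0.12,0.12,0.12,0.12,0.12,0.12,0.12,0.12]}'
python3 -m handwheel '{"gripper":[0.3,0.3],"travel":[[0,0,0],[0,0,0]],"turn":[0.092,0.092]}'
python3 - <<'E'
from h import *
print([round(float(x),3) for x in env.state()['q']])
R=Ro.from_quat(env.state()['ee_rot']).as_matrix();print(R.round(3))
C=cam("wrist"); im=env.capture("wrist"); cv2.imwrite("pics/w2.png",im); np.savez("w2.npz",K=C[0],R=C[1],t=C[2])
for n in ("long_a","short_a","shelf_edge"):
    for d in env.landmark_of("wrist",n): print(n,np.round(d["centre"]),round(d["conf"],2),ray(C,d["centre"],.024 if n!="shelf_edge" else .235).round(3))
cv2.imwrite("pics/w2c.png",im)
E
```

```text
clock: 14.62
ee_pos: [0.4413, 0.0401, 0.2807]
ee_rot: [-0.612, 0.743, 0.142, 0.23]
contact_force: [0.5, 1.1, 0.2]
finger_gap: 0.0325
gripper_force: 0.0
clock: 14.78
ee_pos: [0.4413, 0.0401, 0.2807]
ee_rot: [-0.542, 0.796, 0.162, 0.217]
contact_force: [-0.0, 0.9, 0.4]
finger_gap: 0.0328
gripper_force: 0.0
[-0.633, -0.017, 1.834, 0.521, 1.513, 2.803]
[[-0.318 -0.933  0.169]
 [-0.792  0.36   0.493]
 [-0.52   0.023 -0.854]]
long_a [320. 186.] 0.93 [0.512 0.239 0.024]
long_a [419. 189.] 0.78 [0.377 0.302 0.024]
short_a [352. 186.] 0.96 [0.468 0.258 0.024]
short_a [446. 185.] 0.74 [0.339 0.308 0.024]
short_a [383. 187.] 0.63 [0.427 0.277 0.024]
```

View pics/w2.png

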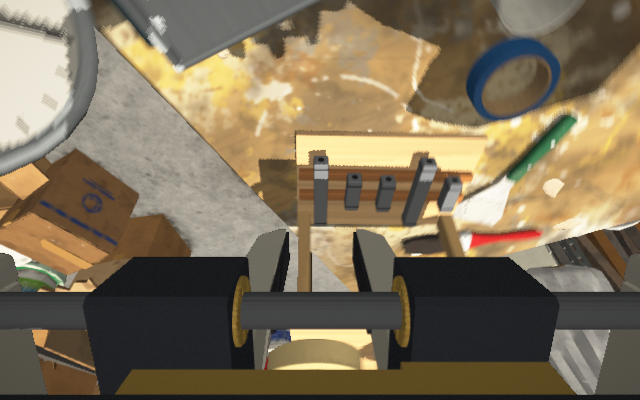

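The refined long bar at the end of the row is at about (0.512, 0.241), image (320,186), and the gap around it is clear, so I go for the grasp.

```bash
python3 -c "
from h import *
z=Ro.from_quat(env.state()['ee_rot']).as_matrix()[:,2]
g=np.array([.512,.241,.0365])+.0188*z
rows([g-.11*z,g])"
```

```text
turn 0.0 n 9
[[-0.9,-0.0,3.8],[-0.9,-0.0,3.8],[-1.0,-0.0,3.8],[-0.9,-0.0,3.8],[-0.9,-0.0,3.8],[-0.9,-0.0,3.8],[-0.0,-0.0,3.6],[-0.0,-0.0,3.7],[-0.0,-0.0,3.7]]
```

```bash
python3 -m handwheel '{"gripper":[0.3,0.3,0.3,0.3,0.3,0.3],"travel":[[-0.9,0,3.8],[-0.9,0,3.8],[-1.0,0,3.8],[-0.9,0,3.8],[-0.9,0,3.8],[-0.9,0,3.8]],"turn":[0,0,0,0,0,0]}'
python3 - <<'E'
from h import *
C=cam("wrist"); im=env.capture("wrist"); cv2.imwrite("pics/w3.png",im[:, 100:540])
for n in ("long_a","short_a"):
    for d in env.landmark_of("wrist",n): print(n,np.round(d["centre"]),round(d["conf"],2),ray(C,d["centre"],.024).round(4))
z=Ro.from_quat(env.state()['ee_rot']).as_matrix()[:,2]; print(z)
g=np.array([.512,.241,.0365])+.0188*z
rows([g])
E
```

```text
clock: 15.48
ee_pos: [0.4967, 0.1976, 0.1123]
ee_rot: [-0.545, 0.794, 0.162, 0.217]
contact_force: [-0.2, -0.9, 0.4]
finger_gap: 0.0327
gripper_force: 0.0
long_a [494. 194.] 0.93 [0.3821 0.3001 0.024 ]
long_a [320. 190.] 0.67 [0.5115 0.2428 0.024 ]
short_a [377. 189.] 0.98 [0.4691 0.2589 0.024 ]
short_a [551. 194.] 0.95 [0.3387 0.3173 0.024 ]
short_a [433. 191.] 0.65 [0.4282 0.2782 0.024 ]
[ 0.16035237  0.49573541 -0.85354175]
turn 0.0 n 3
[[-0.0,-0.1,3.5],[-0.0,-0.2,3.6],[-0.0,-0.1,3.5]]
```

View pics/w3.png

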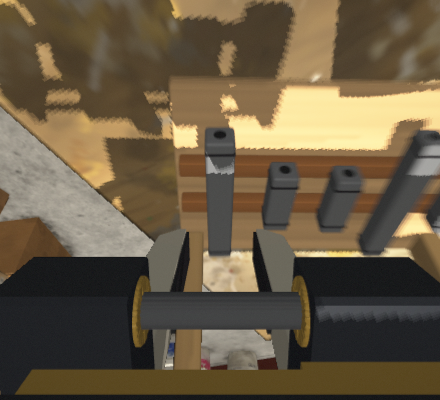

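The bar at image column 220 is centred between the fingers. Advance and grip.

```bash
python3 -m handwheel '{"gripper":[0.3,0.3,0.3,0.3,0.3,1,1,1,1,1],"travel":[[0,-0.1,2.3],[0,-0.1,2.3],[0,0,2.3],[0,0,2.2],[0,0,1.5],[0,0,0],[0,0,0],[0,0,0],[0,0,0],[0,0,0]],"turn":[0,0,0,0,0,0,0,0,0,0]}'
python3 -m handwheel '{"gripper":[1,1],"travel":[[0,0,0],[0,0,0]],"turn":[0,0]}'
```

```text
clock: 16.47
ee_pos: [0.5164, 0.2473, 0.0235]
ee_rot: [-0.544, 0.795, 0.162, 0.217]
contact_force: [-2.7, -3.8, 5.3]
finger_gap: 0.0196
gripper_force: 30.0
clock: 16.63
ee_pos: [0.5164, 0.2474, 0.0235]
ee_rot: [-0.543, 0.795, 0.162, 0.217]
contact_force: [-2.0, -6.1, 7.0]
finger_gap: 0.02
gripper_force: 30.0
```

```bash
python3 -m handwheel '{"gripper":[1,1,1,1,1],"travel":[[0,0,-1],[0,0,-2],[0,0,-3],[0,0,-3],[0,0,-3]],"turn":[0,0,0,0,0]}'
python3 -c "
from h import *
rows([(.47,-.02,.25)])"
```

```text
clock: 17.05
ee_pos: [0.4942, 0.1879, 0.1256]
ee_rot: [-0.544, 0.795, 0.163, 0.215]
contact_force: [0.8, 0.3, -1.8]
finger_gap: 0.0198
gripper_force: 30.0
turn 0.0 n 7
[[1.5,-0.7,-3.0],[1.6,-0.7,-3.1],[1.5,-0.7,-3.0],[1.6,-0.7,-3.1],[1.5,-0.6,-3.0],[1.6,-0.7,-3.0],[1.5,-0.7,-3.1]]
```

```bash
python3 -m handwheel '{"gripper":[1,1,1,1,1,1,1,1],"travel":[[1.5,-0.7,-3.0],[1.6,-0.7,-3.1],[1.5,-0.7,-3.0],[1.6,-0.7,-3.1],[1.5,-0.6,-3.0],[1.6,-0.7,-3.0],[1.5,-0.7,-3.1],[0,0,0]],"turn":[0,0,0,0,0,0,0,0]}'
python3 - <<'E'
from h import *
f=[]
W=cam("wrist"); im=env.capture("wrist"); cv2.imwrite("pics/w4.png",im)
f.append(env.state()["contact_force"][2])
T=cam("top"); im2=env.capture("top"); S=cam("scene"); im3=env.capture("scene"); cv2.imwrite("pics/t4.png",im2); cv2.imwrite("pics/s4.png",im3)
for c,C in(("wrist",W),("top",T),("scene",S)):
    for n in ("pan_mid","red_tip","needle_tip"):
        f.append(env.state()["contact_force"][2])
        for d in env.landmark_of(c,n)[:2]: print(c,n,np.round(d["centre"],1),round(d["conf"],2),ray(C,d["centre"],.104).round(4) if n=="pan_mid" else "")
print(np.round(f,2))
crop=lambda i:cv2.resize(i,(400,250))
cv2.imwrite("pics/c4.png",np.vstack([cv2.resize(im,(480,300)),np.hstack([cv2.resize(im2[150:300,360:480],(240,300),interpolation=3),cv2.resize(im3[230:330,180:300],(240,300),interpolation=3)])]))
E
```

```text
clock: 17.72
ee_pos: [0.472, -0.0253, 0.252]
ee_rot: [-0.543, 0.796, 0.159, 0.216]
contact_force: [2.7, -0.4, -2.1]
finger_gap: 0.0201
gripper_force: 30.0
wrist red_tip [388.4 221.4] 0.61 
wrist red_tip [ 11.4 271.6] 0.59 
wrist needle_tip [173.5 146.6] 0.96 
top pan_mid [393.  213.7] 0.27 [ 0.5323 -0.0312  0.104 ]
scene pan_mid [237.5 280.4] 0.89 [ 0.4464 -0.1177  0.104 ]
[-2.52 -2.32 -2.9  -3.13 -2.79 -2.72 -1.51 -2.88 -2.4  -2.17]
```

View pics/c4.png

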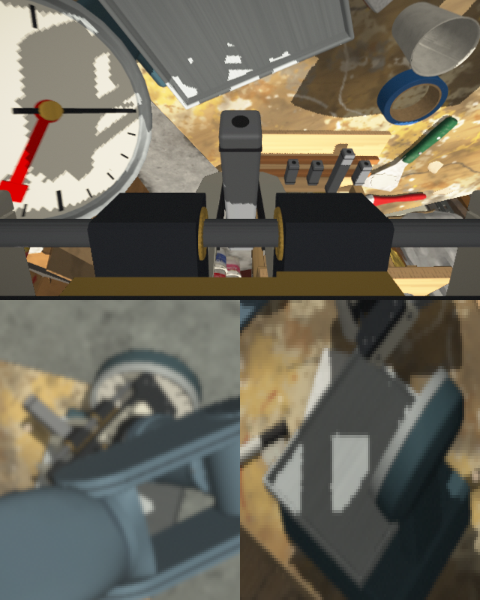

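```bash
python3 - <<'E'
from h import *
S,T,W=cam("scene"),cam("top"),cam("wrist")
t=lambda u,v:np.array([u/2.8+200,v/2.8+120]); k=640/480
G=[(S,(239.7,246.3),(-.093,.103,.116)),(S,(191.5,291),(-.093,-.103,.116)),(S,(243,324.5),(.093,-.103,.116)),(T,t(530,250),(.093,.103,.116)),(T,t(718,303),(.093,-.103,.116)),(T,t(649,231),(.112,0,.229)),
(W,(253,142),(.093,.103,.116)),(W,(469,53),(-.093,.103,.116)),(W,(64,147),(.112,0,.229))]
g,e=fit(G,[.46,-.12,.08]); print("scale",g.round(4),e.tolist())
def ang(C,c,p,g):
    c0=pt(g,(.112,0,.229)); a=.384
    up=pt(g,(np.sin(a),0,np.cos(a)))-[g[0],g[1],0]; rt=pt(g,(0,-1,0))-[g[0],g[1],0]
    f=lambda x:proj(C,c0+.055*x[2]*(np.cos(x[0])*up+np.sin(x[0])*rt)+x[1]*0)-proj(C,c0)-np.array(p)+c
    best=min((least_squares(f,[s,0,1.]) for s in(-2,-.5,1)),key=lambda r:r.cost); return best.x[[0,2]],best.cost
n=ang(W,np.array([64,147.]),(173.5,146.6),g);r=ang(W,np.array([64,147.]),(13,258),g); print(n,r,"red-needle",r[0][0]-n[0][0])
E
```

```text
scale [ 0.4461 -0.1132  0.0547] [[-0.6, -5.5], [-1.7, -6.4], [-6.2, -6.0], [-3.8, -0.4], [-3.5, 3.4], [-3.1, -0.5], [-1.1, 0.7], [12.2, -0.3], [-4.0, 1.1]]
(array([ 0.78145731, -0.99142839]), np.float64(2.8046984737760747e-16)) (array([-0.30797131,  0.89313102]), np.float64(1.7032726408855935e-15)) red-needle -1.089428625003777
```

```bash
python3 - <<'E'
from h import *
S,W=cam("scene"),cam("wrist")
a=cv2.resize(cv2.imread("pics/w4.png"),None,fx=1.2,fy=1.2)[:300]; b=cv2.resize(cv2.imread("pics/s4.png")[230:340,170:310],None,fx=2.7,fy=2.7,interpolation=3)
for g,col in(((.4596,-.1212,.08),(0,0,255)),((.4461,-.1132,.0547),(0,255,0))):
  for z in (.116,):
    q=[(-.093,.103),(-.093,-.103),(.093,-.103),(.093,.103)]
    pw=np.array([proj(W,pt(g,(*c,z)))*1.2 for c in q]); ps=np.array([(proj(S,pt(g,(*c,z)))-[170,230])*2.7 for c in q])
    cv2.polylines(a,[pw.astype(int)],True,col,1); cv2.polylines(b,[ps.astype(int)],True,col,1)
o=np.zeros((600,768,3),np.uint8); o[:300]=a; o[300:300+b.shape[0],:b.shape[1]]=b
cv2.imwrite("pics/o.png",o)
E
```

```text
(no output)
```

View pics/o.png

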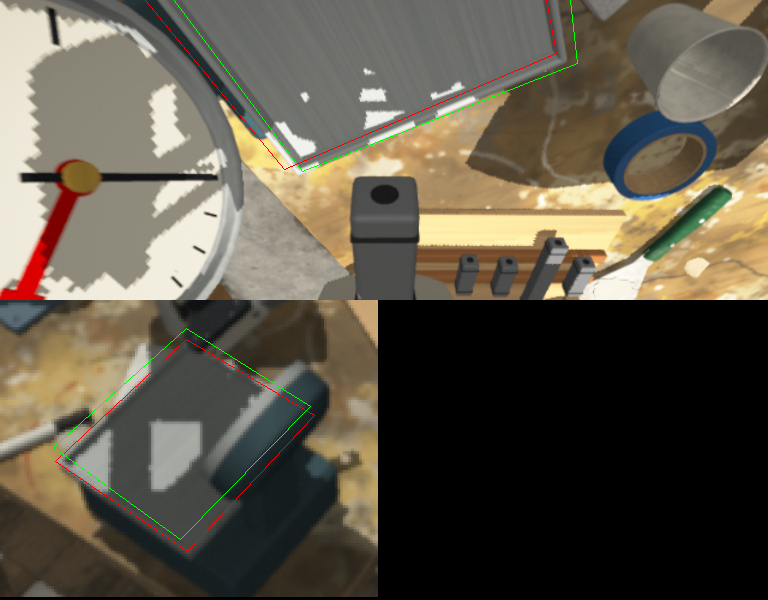

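Red outline nearly matches the pan; the true pan is about 6 mm toward −X (pan centre about (0.4535, −0.119)). The red hand stands at about 2.05 rad, roughly 0.653 kg. Next I place the long bar.

```bash
python3 -c "
from h import *
rows([(.413,-.093,.18),(.413,-.093,.125)],step=.03)
"
```

```text
turn 0.0 n 6
[[2.8,0.6,0.3],[2.9,0.7,0.3],[2.8,0.6,0.3],[2.8,0.7,0.3],[1.4,-0.1,2.4],[1.5,-0.1,2.3]]
```

```bash
python3 -m handwheel '{"gripper":[1,1,1,1,1,1,1,1,1,1],"travel":[[2.8,0.6,0.3],[2.9,0.7,0.3],[2.8,0.6,0.3],[2.8,0.7,0.3],[1.4,-0.1,2.4],[1.5,-0.1,2.3],[0.3,0,0.4],[0.3,0,0.4],[0.3,0,0.4],[0,0,0]],"turn":[0,0,0,0,0,0,0,0,0,0]}'
```

```text
clock: 19.15
ee_pos: [0.4128, -0.0954, 0.1106]
ee_rot: [-0.544, 0.794, 0.163, 0.216]
contact_force: [0.6, -0.5, -2.9]
finger_gap: 0.0198
gripper_force: 30.0
```

```bash
python3 -m handwheel '{"gripper":[1,0.7,0.45,0.3,0.3,0.3,0.3,0.3,0.3,0.3],"travel":[[0.1,0,0.2],[0,0,0],[0,0,0],[0,0,0],[0,0,0],[0,0,-1],[0,0,-2],[0,0,-3],[0,0,-4],[0,0,-3]],"turn":[0,0,0,0,0,0,0,0,0,0]}'
python3 -c "
from h import *
rows([(.47,.02,.25)])"
```

```text
clock: 19.98
ee_pos: [0.3905, -0.1606, 0.2218]
ee_rot: [-0.544, 0.795, 0.162, 0.216]
contact_force: [1.5, -1.7, 0.2]
finger_gap: 0.0324
gripper_force: 0.0
turn 0.0 n 5
[[-3.7,-0.2,1.6],[-3.6,-0.2,1.5],[-3.7,-0.2,1.6],[-3.7,-0.1,1.5],[-3.6,-0.2,1.6]]
```

```bash
python3 -m handwheel '{"gripper":[0.3,0.3,0.3,0.3,0.3],"travel":[[-3.6,-0.2,1.6],[-3.6,-0.2,1.5],[-3.6,-0.2,1.6],[-3.6,-0.1,1.5],[0,0,0]],"turn":[0,0,0,0,0]}'
python3 - <<'E'
from h import *
W=cam("wrist"); im=env.capture("wrist"); cv2.imwrite("pics/w5.png",im[:300])
print(env.state()["ee_pos"], proj(W,pt((.4535,-.119,.07),(.112,0,.229))))
for n in ("needle_tip","red_tip","long_a","short_a"):
    for d in env.landmark_of("wrist",n)[:3]: print(n,np.round(d["centre"],1),round(d["conf"],2))
E
```

```text
clock: 20.4
ee_pos: [0.4539, -0.0116, 0.2433]
ee_rot: [-0.546, 0.793, 0.164, 0.217]
contact_force: [0.0, 0.2, 1.1]
finger_gap: 0.0325
gripper_force: 0.0
[ 0.45324616 -0.01407979  0.24238675] [-11.71564778 152.58771477]
needle_tip [106.9 217.6] 0.65
long_a [435.4 227.1] 0.7
short_a [370.8 219.7] 0.8
short_a [466.7 226.1] 0.64
short_a [399.9 229.7] 0.61
```

View pics/w5.png

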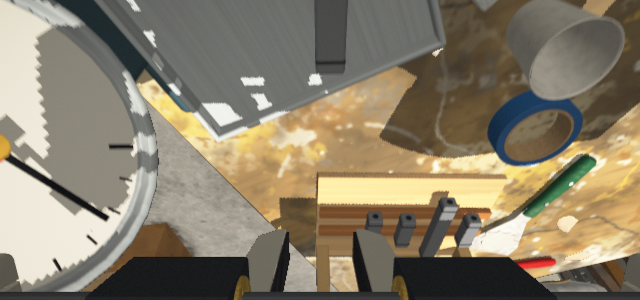

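```bash
cat >> h.py <<'E'
G=(.4535,-.119,.07)
def dial(C,tip,g=G):
    """needle value from the tip's pixel: ray onto the dial plane"""
    c0=pt(g,(.112,0,.229)); o3=np.array([g[0],g[1],0]); a=.384
    n=pt(g,(-np.cos(a),0,np.sin(a)))-o3; up=pt(g,(np.sin(a),0,np.cos(a)))-o3; rt=pt(g,(0,-1,0))-o3
    o=-C[1].T@C[2]; d=C[1].T@np.linalg.solve(C[0],[*tip,1]); w=o+d*((c0-o)@n/(d@n))-c0
    return (np.arctan2(w@rt,w@up)+2.356)%(2*np.pi), np.hypot(w@rt,w@up)
E
python3 - <<'E'
from h import *
W=cam("wrist")
for c in((-7,147),(-11.7,152.6)):
    dx=proj(W,pt(G,(.112,0,.229)))-c
    print(dial(W,np.array([107,217.5])+dx))
z=Ro.from_quat(env.state()['ee_rot']).as_matrix()[:,2]; print(z)
g=np.array([.469,.259,.044])+.0188*z
rows([g-.11*z,g])
E
```

```text
(np.float64(0.7639548292604645), np.float64(0.05939510923824311))
(np.float64(0.7007909562697003), np.float64(0.059847855894840075))
[ 0.16591288  0.49336001 -0.85385527]
turn 0.0 n 10
[[-1.7,1.1,3.1],[-1.8,1.2,3.1],[-1.7,1.1,3.1],[-1.8,1.1,3.1],[-1.7,1.2,3.0],[-1.8,1.1,3.1],[-1.7,1.1,3.1],[-0.0,0.0,3.7],[-0.0,0.0,3.7],[-0.0,0.0,3.6]]
```

Needle reads about 0.76 rad, so the long bar weighs about 0.243 kg. Three shorts then bring the total to 0.74–0.83 kg, inside the window of 0.631–0.853 kg. Fetch the first short.

```bash
python3 -m handwheel '{"gripper":[0.3,0.3,0.3,0.3,0.3,0.3,0.3,0.3],"travel":[[-1.7,1.1,3.1],[-1.8,1.2,3.1],[-1.7,1.1,3.1],[-1.8,1.1,3.1],[-1.7,1.2,3.0],[-1.8,1.1,3.1],[-1.7,1.1,3.1],[0,0,0]],"turn":[0,0,0,0,0,0,0,0]}'
python3 - <<'E'
from h import *
C=cam("wrist"); im=env.capture("wrist")
for n in ("long_a","short_a"):
    for d in env.landmark_of("wrist",n): print(n,np.round(d["centre"]),round(d["conf"],2),ray(C,d["centre"],.024).round(4))
z=Ro.from_quat(env.state()['ee_rot']).as_matrix()[:,2]
rows([np.array([.469,.259,.044])+.0188*z],step=.023)
E
```

```text
clock: 21.32
ee_pos: [0.4502, 0.2182, 0.1191]
ee_rot: [-0.544, 0.794, 0.166, 0.213]
contact_force: [-1.0, -0.9, -0.6]
finger_gap: 0.0324
gripper_force: 0.0
long_a [432. 189.] 0.7 [0.3807 0.3044 0.024 ]
short_a [486. 182.] 0.91 [0.3379 0.3133 0.024 ]
short_a [311. 184.] 0.87 [0.4701 0.2611 0.024 ]
short_a [370. 186.] 0.56 [0.4275 0.2821 0.024 ]
turn 0.0 n 5
[[-0.0,0.0,2.2],[-0.0,0.0,2.2],[-0.0,0.0,2.2],[-0.0,0.0,2.2],[-0.0,0.0,2.2]]
```

```bash
python3 - <<'E'
from h import *
s=env.state();R=Ro.from_quat(s["ee_rot"]).as_matrix();print(np.round(s["ee_pos"],4),R.round(3))
for X in((.469,.259,.034),(.4701,.2611,.034)): print((R.T@(np.array(X)-s["ee_pos"])*100).round(2))
C=cam("wrist"); print(proj(C,(.4701,.2611,.024)),proj(C,(.469,.259,.024)))
E
```

```text
[0.4542 0.2138 0.1218] [[-0.317 -0.934  0.165]
 [-0.793  0.356  0.494]
 [-0.52   0.025 -0.854]]
[0.52 0.01 9.97]
[ 0.32 -0.02 10.09]
[319.06420934 183.50005874] [319.40216884 181.41369685]
```

```bash
python3 -m handwheel '{"gripper":[0.3,0.3,0.3,0.3,0.3,0.3,1,1,1,1],"travel":[[0,0,2.2],[0,0,2.2],[0,0,2.2],[0,0,2.2],[0,0,2.2],[0,0,0],[0,0,0],[0,0,0],[0,0,0],[0,0,0]],"turn":[0,0,0,0,0,0,0,0,0,0]}'
python3 -m handwheel '{"gripper":[1,1,1,1,1,1],"travel":[[0,0,0],[0,0,-1],[0,0,-2],[0,0,-3],[0,0,-3],[0,0,-3]],"turn":[0,0,0,0,0,0]}'
python3 -c "
from h import *
s=env.state(); z=Ro.from_quat(s['ee_rot']).as_matrix()[:,2]
for x,y in((-.02,-.041),(.022,-.062)):
  t=pt(G,(x,y,.2))+.0188*z; print(t)
  rows([(.47,0,.235),(t[0],t[1],.185),(t[0],t[1],.13)])"
```

```text
clock: 22.3
ee_pos: [0.4732, 0.268, 0.0293]
ee_rot: [-0.543, 0.795, 0.162, 0.217]
contact_force: [0.2, -1.7, 0.9]
finger_gap: 0.02
gripper_force: 29.8
clock: 22.8
ee_pos: [0.4506, 0.2089, 0.1317]
ee_rot: [-0.544, 0.795, 0.163, 0.215]
contact_force: [0.6, 0.6, -1.7]
finger_gap: 0.0198
gripper_force: 29.8
[ 0.43949936 -0.15202792  0.18393781]
turn 0.0 n 13
[[1.8,-1.5,-3.1],[1.7,-1.5,-3.2],[1.8,-1.5,-3.1],[1.8,-1.5,-3.1],[1.7,-1.5,-3.2],[1.8,-1.5,-3.1],[3.1,-0.5,-0.8],[3.2,-0.5,-0.7],[3.1,-0.6,-0.7],[3.1,-0.5,-0.8]]
[[3.1,-0.6,-0.7],[1.5,-0.0,2.3],[1.4,-0.1,2.4]]
[ 0.48286531 -0.17003889  0.18393781]
turn 0.0 n 13
[[1.8,-1.5,-3.1],[1.7,-1.5,-3.2],[1.8,-1.5,-3.1],[1.8,-1.5,-3.1],[1.7,-1.5,-3.2],[1.8,-1.5,-3.1],[3.2,-1.4,-0.8],[3.1,-1.5,-0.8],[3.1,-1.5,-0.8],[3.2,-1.5,-0.7]]
[[3.1,-1.4,-0.8],[1.4,-0.1,2.3],[1.5,-0.1,2.4]]
```

```bash
python3 -m handwheel '{"gripper":[1,1,1,1,1,1,1,1,1,1],"travel":[[1.8,-1.5,-3.1],[1.7,-1.5,-3.2],[1.8,-1.5,-3.1],[1.8,-1.5,-3.1],[1.7,-1.5,-3.2],[1.8,-1.5,-3.1],[3.1,-0.5,-0.8],[3.2,-0.5,-0.7],[3.1,-0.6,-0.7],[3.1,-0.5,-0.8]],"turn":[0,0,0,0,0,0,0,0,0,0]}'
python3 -m handwheel '{"gripper":[1,1,1,1],"travel":[[3.1,-0.6,-0.7],[1.5,0,2.3],[1.4,-0.1,2.4],[0,0,0]],"turn":[0,0,0,0]}'
python3 -c "
from h import *
rows([(.4395,-.152,.108)],step=.006)"
```

```text
clock: 23.63
ee_pos: [0.4453, -0.1222, 0.1937]
ee_rot: [-0.543, 0.795, 0.163, 0.215]
contact_force: [0.6, -0.1, -1.7]
finger_gap: 0.0198
gripper_force: 29.8
clock: 23.97
ee_pos: [0.4381, -0.1498, 0.1249]
ee_rot: [-0.542, 0.795, 0.167, 0.215]
contact_force: [-0.1, 1.4, -1.8]
finger_gap: 0.02
gripper_force: 29.8
turn 0.0 n 3
[[0.3,-0.1,0.5],[0.4,-0.1,0.4],[0.3,-0.1,0.5]]
```

```bash
python3 -m handwheel '{"gripper":[1,1,1,1,0.7,0.4,0.3,0.3,0.3,0.3],"travel":[[0.3,-0.1,0.5],[0.4,0,0.4],[0.3,0,0.5],[0,0,0],[0,0,0],[0,0,0],[0,0,0],[0,0,-1.5],[0,0,-3],[0,0,-4]],"turn":[0,0,0,0,0,0,0,0,0,0]}'
python3 -c "
from h import *
s=env.state(); z=Ro.from_quat(s['ee_rot']).as_matrix()[:,2]
g=np.array([.4278,.2785,.044])+.0188*z
rows([(.44,-.05,.25),g-.11*z,g])"
```

```text
clock: 24.8
ee_pos: [0.4259, -0.1924, 0.1834]
ee_rot: [-0.543, 0.794, 0.166, 0.216]
contact_force: [1.3, -0.8, -0.2]
finger_gap: 0.0329
gripper_force: 0.0
turn 0.0 n 15
[[-3.8,1.0,0.4],[-3.8,1.0,0.4],[-3.8,0.9,0.4],[-3.8,1.0,0.5],[-1.9,1.5,3.0],[-1.8,1.6,3.1],[-1.9,1.5,3.1],[-1.8,1.5,3.0],[-1.9,1.5,3.1],[-1.8,1.6,3.1]]
[[-1.9,1.5,3.1],[-1.8,1.5,3.0],[-0.0,0.0,3.7],[-0.0,0.0,3.7],[-0.0,0.0,3.6]]
```

```bash
python3 -m handwheel '{"gripper":[0.3,0.3,0.3,0.3,0.3,0.3,0.3,0.3,0.3,0.3],"travel":[[-3.8,1.0,0.4],[-3.8,1.0,0.4],[-3.8,0.9,0.4],[-3.8,1.0,0.5],[-1.9,1.5,3.0],[-1.8,1.6,3.1],[-1.9,1.5,3.1],[-1.8,1.5,3.0],[-1.9,1.5,3.1],[-1.8,1.6,3.1]],"turn":[0,0,0,0,0,0,0,0,0,0]}'
python3 -m handwheel '{"gripper":[0.3,0.3,0.3,0.3],"travel":[[-1.9,1.5,3.1],[-1.8,1.5,3.0],[0,0,0],[0,0,0]],"turn":[0,0,0,0]}'
python3 - <<'E'
from h import *
C=cam("wrist"); im=env.capture("wrist")
for n in ("long_a","short_a"):
    for d in env.landmark_of("wrist",n): print(n,np.round(d["centre"]),round(d["conf"],2),ray(C,d["centre"],.024).round(4))
s=env.state(); z=Ro.from_quat(s['ee_rot']).as_matrix()[:,2]; print(s["ee_pos"],[round(float(x),2) for x in s["q"]])
rows([np.array([.4278,.2795,.044])+.0188*z],step=.023)
E
```

```text
clock: 25.63
ee_pos: [0.4209, 0.1616, 0.1522]
ee_rot: [-0.543, 0.795, 0.162, 0.217]
contact_force: [0.5, 0.6, 0.6]
finger_gap: 0.033
gripper_force: 0.0
clock: 25.97
ee_pos: [0.4128, 0.2326, 0.1197]
ee_rot: [-0.545, 0.793, 0.164, 0.215]
contact_force: [0.6, -0.3, -0.4]
finger_gap: 0.0326
gripper_force: 0.0
long_a [383. 186.] 0.95 [0.3803 0.3    0.024 ]
short_a [439. 186.] 0.68 [0.3374 0.3174 0.024 ]
short_a [320. 186.] 0.6 [0.4279 0.2813 0.024 ]
[0.41600505 0.22949489 0.12081368] [-0.18, 0.1, 2.17, 0.71, 0.92, 2.88]
turn 0.0 n 5
[[-0.1,0.1,2.2],[-0.0,0.1,2.2],[-0.1,0.1,2.3],[-0.1,0.1,2.2],[-0.0,0.1,2.2]]
```

```bash
python3 - <<'E'
from h import *
for i in range(2):
    C=cam("wrist"); print(np.round(env.state()["ee_pos"],4)); env.capture("wrist")
    for d in env.landmark_of("wrist","short_a"): print(np.round(d["centre"],1),round(d["conf"],2),ray(C,d["centre"],.024).round(4))
s=env.state(); z=Ro.from_quat(s['ee_rot']).as_matrix()[:,2]
rows([np.array([.4278,.2795,.044])+.0188*z],step=.023)
E
```

```text
[0.416  0.2295 0.1208]
[326.  183.4] 0.91 [0.4266 0.2778 0.024 ]
[444.2 183.3] 0.6 [0.3372 0.3141 0.024 ]
[0.4163 0.2289 0.1208]
[445.3 185.7] 0.94 [0.3371 0.3168 0.024 ]
[326.2 185.5] 0.75 [0.4276 0.2795 0.024 ]
turn 0.0 n 5
[[-0.1,0.1,2.2],[-0.1,0.1,2.2],[-0.0,0.1,2.3],[-0.1,0.1,2.2],[-0.1,0.1,2.2]]
```

```bash
python3 -m handwheel '{"gripper":[0.3,0.3,0.3,0.3,0.3,0.3,1,1,1,1],"travel":[[-0.1,0.2,2.2],[-0.1,0.2,2.2],[0,0.1,2.2],[-0.1,0,2.2],[0,0,2.2],[0,0,0],[0,0,0],[0,0,0],[0,0,0],[0,0,0]],"turn":[0,0,0,0,0,0,0,0,0,0]}'
python3 -m handwheel '{"gripper":[1,1,1,1,1,1],"travel":[[0,0,0],[0,0,-1],[0,0,-2],[0,0,-3],[0,0,-3],[0,0,-3]],"turn":[0,0,0,0,0,0]}'
python3 -c "
from h import *
s=env.state(); z=Ro.from_quat(s['ee_rot']).as_matrix()[:,2]
t=pt(G,(.022,-.062,.2))+.0188*z
rows([(.46,0,.24),(t[0],t[1],.185),(t[0],t[1],.128)])"
```

```text
clock: 27.15
ee_pos: [0.4299, 0.2882, 0.0287]
ee_rot: [-0.543, 0.795, 0.162, 0.217]
contact_force: [0.6, 0.4, -1.4]
finger_gap: 0.0196
gripper_force: 29.8
clock: 27.65
ee_pos: [0.4083, 0.2287, 0.1312]
ee_rot: [-0.544, 0.795, 0.163, 0.215]
contact_force: [0.6, 0.3, -1.1]
finger_gap: 0.0199
gripper_force: 29.8
turn 0.0 n 14
[[1.6,-1.8,-2.8],[1.5,-1.8,-2.8],[1.6,-1.8,-2.9],[1.5,-1.9,-2.8],[1.6,-1.8,-2.8],[1.5,-1.8,-2.8],[1.6,-1.8,-2.8],[3.1,-1.7,-0.7],[3.1,-1.6,-0.6],[3.1,-1.7,-0.7]]
[[3.2,-1.7,-0.7],[3.1,-1.6,-0.6],[1.5,-0.1,2.4],[1.5,-0.1,2.4]]
```

```bash
python3 -m handwheel '{"gripper":[1,1,1,1,1,1,1,1,1,1],"travel":[[1.6,-1.8,-2.8],[1.5,-1.8,-2.8],[1.6,-1.8,-2.9],[1.5,-1.9,-2.8],[1.6,-1.8,-2.8],[1.5,-1.8,-2.8],[1.6,-1.8,-2.8],[3.1,-1.7,-0.7],[3.1,-1.6,-0.6],[3.1,-1.7,-0.7]],"turn":[0,0,0,0,0,0,0,0,0,0]}'
python3 -m handwheel '{"gripper":[1,1,1],"travel":[[3.2,-1.8,-0.7],[3.1,-1.8,-0.6],[0,0,0]],"turn":[0,0,0]}'
python3 - <<'E'
from h import *
C=cam("wrist"); env.capture("wrist")
for n in("short_a","long_a"):
  for d in env.landmark_of("wrist",n): print(n,np.round(d["centre"],1),round(d["conf"],2),ray(C,d["centre"],.100).round(4))
s=env.state(); z=Ro.from_quat(s['ee_rot']).as_matrix()[:,2]; print(s["ee_pos"])
print("S1",pt(G,(-.02,-.041,.1)))
t=pt(G,(.025,-.064,.2))+.0188*z
rows([(t[0],t[1],.125),(t[0],t[1],.106)],step=.01)
E
```

```text
clock: 28.48
ee_pos: [0.4746, -0.1029, 0.2061]
ee_rot: [-0.544, 0.795, 0.162, 0.216]
contact_force: [0.4, 0.6, -1.7]
finger_gap: 0.0194
gripper_force: 29.8
clock: 28.73
ee_pos: [0.4867, -0.1764, 0.1806]
ee_rot: [-0.541, 0.796, 0.162, 0.215]
contact_force: [-0.1, -0.1, -1.5]
finger_gap: 0.0196
gripper_force: 29.8
short_a [396.3 144.1] 0.87 [ 0.4357 -0.16    0.1   ]
short_a [316.8 231.7] 0.74 [ 0.5199 -0.092   0.1   ]
long_a [444.2 192.3] 0.63 [ 0.4113 -0.0996  0.1   ]
[ 0.48594582 -0.16990567  0.18325501]
S1 [ 0.43641664 -0.16129845  0.1       ]
turn 0.0 n 8
[[0.5,-0.0,0.8],[0.6,-0.1,0.8],[0.5,-0.0,0.8],[0.5,-0.1,0.9],[0.6,0.0,0.8],[0.5,-0.0,0.8],[0.5,-0.1,0.8],[0.5,0.0,0.8]]
```

```bash
python3 -m handwheel '{"gripper":[1,1,1,1,1,1,1,1,1],"travel":[[0.8,0,1.2],[0.8,-0.1,1.2],[0.6,0,1.0],[0.5,0,0.8],[0.5,0,0.8],[0.4,0,0.5],[0.3,0,0.4],[0.3,-0.1,0.4],[0,0,0]],"turn":[0,0,0,0,0,0,0,0,0]}'
```

```text
clock: 29.63
ee_pos: [0.4854, -0.173, 0.1069]
ee_rot: [-0.543, 0.795, 0.164, 0.216]
contact_force: [-0.3, -0.6, -1.7]
finger_gap: 0.0196
gripper_force: 29.8
```

```bash
python3 -m handwheel '{"gripper":[1,0.7,0.4,0.3,0.3,0.3,0.3,0.3],"travel":[[0.1,0,0.1],[0,0,0],[0,0,0],[0,0,0],[0,0,0],[0,0,-1.5],[0,0,-3],[0,0,-4]],"turn":[0,0,0,0,0,0,0,0]}'
python3 -c "
from h import *
s=env.state(); z=Ro.from_quat(s['ee_rot']).as_matrix()[:,2]
g=np.array([.3375,.316,.044])+.0188*z
rows([(.44,-.03,.27),g-.11*z,g])
from kin import ik
print(ik(g,Ro.from_quat(s['ee_rot'])),ik(g-.11*z,Ro.from_quat(s['ee_rot'])))"
```

```text
clock: 30.3
ee_pos: [0.4702, -0.2133, 0.1783]
ee_rot: [-0.543, 0.794, 0.166, 0.216]
contact_force: [0.0, -0.6, -0.4]
finger_gap: 0.0327
gripper_force: 0.0
turn 0.0 n 18
[[-3.1,1.6,0.1],[-3.0,1.6,0.2],[-3.1,1.6,0.1],[-3.0,1.6,0.2],[-3.1,1.6,0.1],[-3.0,1.6,0.1],[-1.4,2.3,2.9],[-1.4,2.4,2.8],[-1.4,2.3,2.9],[-1.3,2.4,2.9]]
[[-1.4,2.3,2.8],[-1.4,2.4,2.9],[-1.3,2.4,2.8],[-1.4,2.3,2.9],[-1.4,2.4,2.8],[0.0,-0.0,3.7],[0.0,-0.0,3.7],[0.0,-0.0,3.6]]
(np.float64(3.418000457037516e-21), array([0.10974064, 0.254286  , 2.36336463, 1.10576668, 0.56341627,
       2.65004981])) (np.float64(2.7869137784338284e-20), array([-0.08938538, -0.05853938,  2.33254209,  0.72684093,  0.87625645,
        2.94291009]))
```

```bash
python3 -m handwheel '{"gripper":[0.3,0.3,0.3,0.3,0.3,0.3,0.3,0.3,0.3,0.3],"travel":[[-3.1,1.6,0.1],[-3.0,1.6,0.2],[-3.1,1.6,0.1],[-3.0,1.6,0.2],[-3.1,1.6,0.1],[-3.0,1.6,0.1],[-1.4,2.3,2.9],[-1.4,2.4,2.8],[-1.4,2.3,2.9],[-1.3,2.4,2.9]],"turn":[0,0,0,0,0,0,0,0,0,0]}'
python3 -m handwheel '{"gripper":[0.3,0.3,0.3,0.3,0.3,0.3,0.3,0.3],"travel":[[-1.4,2.3,2.8],[-1.4,2.4,2.9],[-1.3,2.4,2.8],[-1.4,2.3,2.9],[-1.4,2.4,2.8],[0,0,0],[0,0,0],[0,0,0]],"turn":[0,0,0,0,0,0,0,0]}'
python3 - <<'E'
from h import *
C=cam("wrist"); env.capture("wrist")
for n in("short_a","long_a"):
  for d in env.landmark_of("wrist",n): print(n,np.round(d["centre"],1),round(d["conf"],2),ray(C,d["centre"],.024).round(4))
s=env.state(); R=Ro.from_quat(s['ee_rot']).as_matrix();z=R[:,2]; print(s["ee_pos"],R.round(3),[round(float(x),2) for x in s["q"]])
rows([np.array([.3375,.316,.044])+.0188*z],step=.023)
E
```

```text
clock: 31.13
ee_pos: [0.3888, 0.1032, 0.2023]
ee_rot: [-0.544, 0.795, 0.162, 0.216]
contact_force: [1.0, 1.1, 0.3]
finger_gap: 0.0325
gripper_force: 0.0
clock: 31.8
ee_pos: [0.3249, 0.269, 0.1206]
ee_rot: [-0.544, 0.794, 0.163, 0.216]
contact_force: [1.0, -0.8, 0.2]
finger_gap: 0.0325
gripper_force: 0.0
short_a [322.1 183.2] 0.87 [0.338  0.3158 0.024 ]
long_a [263.1 184.2] 0.63 [0.3824 0.299  0.024 ]
[0.32650187 0.26756849 0.12080121] [[-0.317 -0.933  0.169]
 [-0.792  0.359  0.493]
 [-0.521  0.023 -0.853]] [-0.09, -0.06, 2.33, 0.73, 0.87, 2.94]
turn 0.0 n 5
[[-0.0,0.1,2.2],[-0.1,0.1,2.2],[-0.0,0.1,2.2],[-0.0,0.1,2.2],[-0.1,0.1,2.2]]
```

```bash
python3 -m handwheel '{"gripper":[0.3,0.3,0.3,0.3,0.3,0.3,1,1,1,1],"travel":[[0,0.2,2.2],[-0.1,0.1,2.2],[0,0.1,2.2],[0,0,2.2],[0,0,2.2],[0,0,0],[0,0,0],[0,0,0],[0,0,0],[0,0,0]],"turn":[0,0,0,0,0,0,0,0,0,0]}'
python3 -m handwheel '{"gripper":[1,1,1,1,1,1],"travel":[[0,0,0],[0,0,-1],[0,0,-2],[0,0,-3],[0,0,-3],[0,0,-3]],"turn":[0,0,0,0,0,0]}'
python3 -c "
from h import *
s=env.state(); z=Ro.from_quat(s['ee_rot']).as_matrix()[:,2]
t=np.array([.411,-.102,.2])+.0188*z
rows([(.42,.02,.26),(t[0],t[1],.20)])"
```

```text
clock: 32.78
ee_pos: [0.3402, 0.3247, 0.0278]
ee_rot: [-0.543, 0.795, 0.162, 0.217]
contact_force: [-0.5, -0.4, -1.8]
finger_gap: 0.02
gripper_force: 30.0
clock: 33.28
ee_pos: [0.318, 0.265, 0.13]
ee_rot: [-0.544, 0.795, 0.163, 0.215]
contact_force: [1.6, 0.7, -1.8]
finger_gap: 0.0198
gripper_force: 30.0
turn 0.0 n 12
[[1.2,-2.2,-2.7],[1.2,-2.3,-2.7],[1.2,-2.2,-2.7],[1.1,-2.3,-2.6],[1.2,-2.2,-2.7],[1.2,-2.2,-2.7],[1.2,-2.3,-2.7],[1.2,-2.2,-2.7],[3.1,-0.9,-0.1],[3.0,-0.9,-0.2]]
[[3.1,-0.9,-0.1],[3.1,-0.9,-0.1]]
```

```bash
python3 -m handwheel '{"gripper":[1,1,1,1,1,1,1,1,1,1],"travel":[[1.2,-2.2,-2.7],[1.2,-2.3,-2.7],[1.2,-2.2,-2.7],[1.1,-2.3,-2.6],[1.2,-2.2,-2.7],[1.2,-2.2,-2.7],[1.2,-2.3,-2.7],[1.2,-2.2,-2.7],[3.1,-0.9,-0.1],[3.0,-0.9,-0.2]],"turn":[0,0,0,0,0,0,0,0,0,0]}'
python3 -m handwheel '{"gripper":[1,1,1,1,1],"travel":[[3.1,-0.9,-0.1],[3.1,-0.9,-0.1],[0,0,0],[0,0,0],[0,0,0]],"turn":[0,0,0,0,0]}'
python3 - <<'E'
from h import *
C=cam("wrist"); im=env.capture("wrist"); cv2.imwrite("pics/w6.png",im[:,100:540])
for n in("short_a","long_a"):
  for d in env.landmark_of("wrist",n): print(n,np.round(d["centre"],1),round(d["conf"],2),ray(C,d["centre"],.098).round(4))
s=env.state(); z=Ro.from_quat(s['ee_rot']).as_matrix()[:,2]; print(s["ee_pos"])
t=np.array([.411,-.102,.2])+.0188*z
rows([(t[0],t[1],.14),(t[0],t[1],.123)],step=.01)
E
```

```text
clock: 34.12
ee_pos: [0.4186, -0.0382, 0.2302]
ee_rot: [-0.544, 0.795, 0.161, 0.216]
contact_force: [0.2, 0.3, -3.5]
finger_gap: 0.0195
gripper_force: 30.0
clock: 34.53
ee_pos: [0.4146, -0.0916, 0.1985]
ee_rot: [-0.543, 0.795, 0.163, 0.216]
contact_force: [0.4, -0.7, -3.0]
finger_gap: 0.0202
gripper_force: 30.0
short_a [319.8 230.9] 0.78 [0.4535 0.0178 0.098 ]
short_a [152.6  52.1] 0.66 [ 0.4828 -0.1798  0.098 ]
short_a [240.3  52.7] 0.63 [ 0.4354 -0.1608  0.098 ]
long_a [315.9 121.1] 0.72 [ 0.4115 -0.0994  0.098 ]
[ 0.41485583 -0.09111855  0.19888381]
turn 0.0 n 8
[[0.5,-0.0,0.8],[0.6,-0.0,0.8],[0.5,-0.1,0.9],[0.5,0.0,0.8],[0.6,-0.0,0.8],[0.5,-0.0,0.8],[0.5,-0.0,0.8],[0.4,-0.1,0.7]]
```

View pics/w6.png

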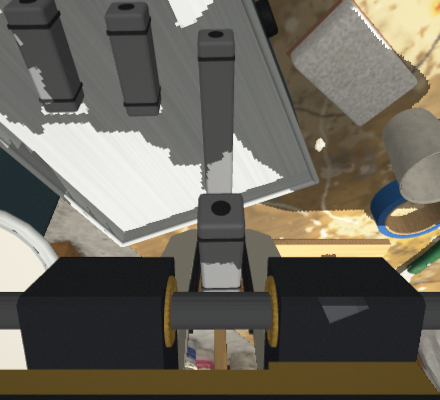

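The two shorts and the long bar lie in the pan and the held short is over the long bar (long bar column 216, held bar 221). I lower with a small sideways correction.

```bash
python3 -m handwheel '{"gripper":[1,1,1,1,1,1,1,1,1],"travel":[[0.8,-0.1,1.2],[0.8,-0.1,1.3],[0.7,-0.1,1.2],[0.6,0,1.0],[0.5,0,0.8],[0.3,0,0.4],[0.2,0,0.3],[0,0,0],[0,0,0]],"turn":[0,0,0,0,0,0,0,0,0]}'
```

```text
clock: 35.43
ee_pos: [0.4158, -0.0935, 0.1253]
ee_rot: [-0.544, 0.795, 0.163, 0.216]
contact_force: [0.3, -0.6, -1.6]
finger_gap: 0.0198
gripper_force: 30.0
```

```bash
python3 -m handwheel '{"gripper":[1,1,0.7,0.4,0.3,0.3,0.3,0.3,0.3,0.3],"travel":[[0.1,0,0.2],[0,0,0],[0,0,0],[0,0,0],[0,0,0],[0,0,0],[0,0,-1],[0,0,-2.5],[0,0,-3.5],[0,0,-3.5]],"turn":[0,0,0,0,0,0,0,0,0,0]}'
python3 -c "
from h import *
rows([(.415,-.01,.25)])"
```

```text
clock: 36.27
ee_pos: [0.3975, -0.1452, 0.2138]
ee_rot: [-0.544, 0.794, 0.164, 0.216]
contact_force: [1.1, -0.3, -0.8]
finger_gap: 0.033
gripper_force: 0.0
turn 0.0 n 4
[[-3.3,0.8,1.0],[-3.3,0.8,0.9],[-3.3,0.8,1.0],[-3.3,0.9,1.0]]
```

```bash
python3 -c "
from h import *
rows([(.49,-.04,.27)])"
```

```text
turn 0.0 n 4
[[-3.5,-1.2,0.5],[-3.6,-1.2,0.5],[-3.5,-1.2,0.4],[-3.6,-1.2,0.5]]
```

```bash
python3 -m handwheel '{"gripper":[0.3,0.3,0.3,0.3,0.3,0.3,0.3],"travel":[[-3.4,-0.9,0.2],[-3.4,-0.9,0.2],[-3.4,-0.9,0.3],[-3.3,-0.9,0.4],[0,0,0],[0,0,0],[0,0,0]],"turn":[0,0,0,0,0,0,0]}'
python3 - <<'E'
from h import *
W=cam("wrist"); im=env.capture("wrist"); cv2.imwrite("pics/w7.png",im[:330])
print(env.state()["ee_pos"], proj(W,pt(G,(.112,0,.229))))
for n in ("needle_tip","red_tip","long_a","short_a"):
    for d in env.landmark_of("wrist",n)[:4]: print(n,np.round(d["centre"],1),round(d["conf"],2),dial(W,d["centre"]) if "tip" in n else "")
E
```

```text
clock: 36.85
ee_pos: [0.4759, -0.0456, 0.2722]
ee_rot: [-0.544, 0.794, 0.163, 0.215]
contact_force: [0.6, -0.7, -1.3]
finger_gap: 0.0324
gripper_force: 0.0
[ 0.47574364 -0.04595628  0.27190963] [116.42244945 152.94541104]
needle_tip [ 29.8 226.7] 0.6 (np.float64(2.4902214404882685), np.float64(0.05213114711764341))
red_tip [ 80.  255.8] 0.61 (np.float64(2.0165766200422697), np.float64(0.054950969056285194))
long_a [414.8 207.3] 0.73 
long_a [449.4 222.2] 0.58
```

View pics/w7.png

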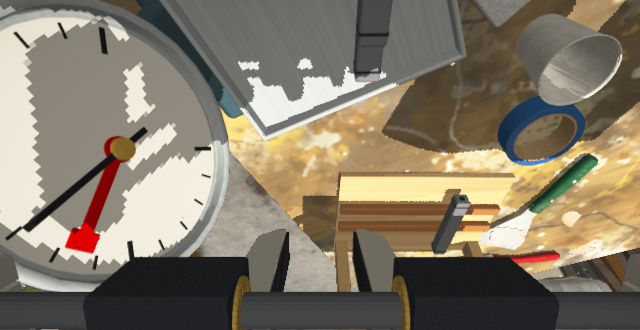

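The needle is past the red hand; the short is stacked on the long bar. Correcting for the hub at (122,148):

```bash
python3 - <<'E'
from h import *
W=cam("wrist"); dx=proj(W,pt(G,(.112,0,.229)))-[122,148.5]
n=dial(W,np.array([27,230])+dx);r=dial(W,np.array([82,251])+dx); print(n,r,np.degrees(n[0]-r[0]))
env.capture("wrist")
for t in("needle_tip","red_tip"):
    for d in env.landmark_of("wrist",t)[:1]: print(t,d["centre"],dial(W,np.array(d["centre"])+dx))
s=env.state(); print(s["contact_force"])
E
```

```text
(np.float64(2.491979935826898), np.float64(0.05636757162492072)) (np.float64(2.0492743170184915), np.float64(0.055058769704641776)) 25.365163524449123
needle_tip [30.6, 232.3] (np.float64(2.462167066482401), np.float64(0.05628452201001941))
red_tip [82.8, 256.8] (np.float64(2.0265175595491973), np.float64(0.057637552307151015))
[0.26181925 0.49964407 0.31610868]
```

The needle stands about 25° past the red hand, inside the 36° limit. The arm is clear of everything, so I hand in.

```bash
python3 -c "
from bench import env
print(env.close_job())"
```

```text
the job is handed in; nothing more can be done
None
```

I handed the job in at about 37 s of the 72 s. One long bar and all three short bars are in the pan, with one short stacked on the long bar. The needle reads about 25° past the red hand (limit 36°), and the other long bar is still on the rack. The hand-in returned no verdict.

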